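# Clamp the pivot bolt for drilling

### The arm

A 6-joint arm with a two-finger parallel gripper is mounted at the origin on the work surface. World frame = base frame: x ahead of the robot, y to its left, z up, the work surface at z = 0. Lengths are in m, angles in rad, forces in N, time in s.
With the tool pointing down it reaches from about 0.25 to 0.725 m from the base axis. Payload 4 kg.
Tool frame: the origin (TCP) lies midway between the tips of the shut fingers; the grasp point (between the pads) lies 19 mm behind it (bot.grip_depth is the distance from the TCP to the grasp point, in m); z points along the fingers, y is the line along which they close (so a half turn about z gives the same grasp; the last joint's range is limited). The gripper opens to 85 mm and grips with 20 to 120 N. Pads are 22 mm wide; open, the fingers measure 114 mm over their backs; the gripper's body (76 mm by 85 mm) begins 54 mm behind the grasp point. The pads swing forward as they close: fully open they stand 13 mm farther back than shut.
Start: joints at [1.128, 0.241, 0.005, 1.335, 0, 1.571], TCP at [0.214, 0.452, 0.231] pointing down, gripper open.
Joint ranges: [-2.72, 2.72], [-1.05, 1.87], [-1.09, 1.28], [-1.99, 2.15], [-1.42, 1.44], [-3.14, 3.14]. Speed limits (rad/s): [2.79, 2.79, 3.14, 3.14, 3.14, 3.14].

### API

Orientations are given as a unit quaternion [x, y, z, w].
In Python, from workcell import bot gives the robot as it stands.
- The arm moves only by the shell command python3 -m creep 'ROWS'. ROWS is JSON, one flat list of numbers, 5 for each row, row after row: the shift along the world's x, y, z in m, then the turn about the world's z in rad, then the finger opening in m, from 0 to 0.0854. In form: [x, y, z, twist, claw, x, y, z, twist, claw, ...]. A call has 1 to 10 rows; each row is the pose to reach, as a shift and turn from the pose commanded when the call began; what a row does not reach only later rows make up. A row lasts 1/12 s, in which the tool goes at most 41.7 mm and 7.16 degrees, less where a joint would pass 70% of its speed; a pose out of reach is approached as far as the arm can. A call with a gripper value outside its range is refused whole. The fingers move at their own pace and stop on an object; the grip force is fixed at half the most. Time passes only in rows, so rows that repeat a pose let the fingers close. It gives the time, the measured TCP pose, the force, the opening and the grip force at its end, in the units of the state.
- bot.get_obs(): the state, without advancing time (a new reading comes with each control period).
- bot.camera(name): name is "side" or "top"; returns a dict with "pixels" (420x560x3 uint8, red, green, blue), "camera_matrix" (3x3 intrinsics, pixels), "dist_coeffs" ([k1, k2, p1, p2, k3] as OpenCV has them; the pictures are not rectified), "extrinsics" (4x4, takes a point from world to camera coordinates). Camera axes: x right, y down, z forward; pixel columns grow to the right and rows downward; lengths in m; the calibration is good to about 2 mm. A picture is of the moment at which its call begins. There is no depth.
- bot.job_done(): hands the job in; it is judged then, once.
Trained networks look in the newest picture that a camera, given by its name, has taken for a name from the list of things; names that differ only in an ending like _2 or _b are one class to them, and where a whole thing is asked for, a point or a joint stands for the part that bears it (a point fixed in the world has none). Each returns a list of dicts, best first, with "score" (0 to 1); they miss things now and then, are a little off and sometimes report something else, mostly with a low value. They report only what shows in the picture. A call takes as long as a camera call. They do not tell look-alikes from the thing itself.
- bot.look_for(camera, thing): "centre" ([column, row] as shares, 0 to 1, of the picture: columns of its width, rows of its height, amid what is visible of it).
- bot.place_of(camera, thing): "centre" ([column, row] as shares, 0 to 1, of the picture: columns of its width, rows of its height: a listed point, or the origin of a listed thing).
The state is a dict: "clock": time; "joint_pos": joint angles; "joint_vel": joint speeds; "tau": joint torques, N m; "eef_pos": TCP position; "tool_rot": TCP orientation; "ft_force": force on the tool from outside, world axes, zero at the start; "ft_torque": the same for the moment, N m; "grip_width": finger opening in m; "grasp_force": force on a finger pad.
Only numpy, scipy, OpenCV 4.12 (cv2) and the standard library are available. Lean on these libraries where they do the work, as an engineer would, in place of code of your own. Each camera call takes 0.05 s, during which the arm holds its last target. There are 200 camera calls.

### The job

Pluck the headed pivot bolt (the only one of the three steel parts with a head) out of the sloping pocket tray and lay it, without dropping it, in the two V-blocks on the clamp's carriage, letting go of it there. Then slide the carriage fully home under the screw and wind the handwheel clockwise (seen from above) by its crank handle until it stops, so that the sprung pad presses firmly on the bolt. Leave the other two pins in their pockets and everything else on the bench where it is.

Things in the scene. Friction and masses are not known exactly. Their poses are not given: they have to be found in the camera images.
- bolt: steel pivot bolt: rod 18 mm in diameter, 130 mm long, with a round head 32 mm in diameter, 14 mm thick. x axis along the rod towards the head; origin on the axis: rod from x = -75 to +55 mm, head +55 to +69 mm; centre of mass about +8 mm; 0.33 kg. Lies in a tray pocket, head uphill, parallel to the slope, origin at the middle of the finger channel
- tray: fixed grey pocket tray 186 mm wide (y) sloping up at 35 degrees to its +x, origin on the bench. Three pockets along the slope at y = -56, 0, 56 mm (parts shuffled), 21 mm wide, half a rod deep; a finger channel 50 mm long crosses them: rod axes there at x = -10, z = 76 mm, 17 mm off its floor. A 10 mm bar along y at x = 10, z = 196 mm blocks a straight-down gripper: come square to the slope
- long_pin: plain steel pin without a head, 18 mm in diameter, 130 mm long, in a tray pocket; x axis along it, uphill; pin from x = -75 to +55 mm. Stays in its pocket
- short_pin: plain steel pin without a head, 18 mm in diameter, 85 mm long, in a tray pocket; x axis along it, uphill; pin from x = -75 to +10 mm. Stays in its pocket
- clamp: fixed green screw clamp, base 370 by 100 mm, 14 mm thick; origin on the bench under the screw's axis; carriage slides along its +x. Arch at x = 0: columns 18 mm thick at y = +-62 mm, bridge 40 by 142 mm from z = 124 to 150 mm. On top a solid handwheel 90 mm in diameter, rim from z = 172 to 184 mm, with a crank handle
- carriage (a joint): position of the carriage along the clamp's +x, m: 0 = out at the loading end, 0.145 = fully home under the screw; it starts near 0; about 3 N of friction
- seat (a point): on the carriage: middle of the two V-blocks, at the height of the axis of an 18 mm rod lying in them (62 mm above the bench, 29 mm above the carriage's plate); x axis along the Vs, the clamp's +x. V-blocks 20 mm long centred at x = -35 and +35 mm, 48 mm wide, open 50 mm between them for fingers. Either end of the bolt may point to the screw
- post_top (a point): top of the carriage's upright steel post, 16 mm in diameter and 56 mm tall, top 89 mm above the bench, 100 mm behind the seat (-x); the carriage is moved by it
- wheel (a joint): angle of the handwheel, rad; grows clockwise seen from above and lowers the pad by 4 mm per rad; starts between 0 and 0.8, the pad meets a bolt lying in the Vs at about 5, stop at 7.0 (a little over one turn). Stays where left
- wheel_hub (a point): on the handwheel's vertical axis, top of its hub, 190 mm above the bench
- crank_grip (a point): grip point of the black crank handle, an upright round freely revolving handle 18 mm in diameter and 44 mm tall, standing on the wheel 35 mm from its axis; the point is on its axis, 211 mm above the bench, 17 mm below its top
- pad: round steel pressure pad 26 mm in diameter on the end of the screw under the bridge, sprung (1.5 N per mm); origin at the centre of its lower face
- wrench: loose wrench 170 mm long lying on the bench between tray and clamp; bystander
- screwdriver: loose screwdriver 190 mm long lying behind; bystander
- jar: loose amber glass jar 60 mm in diameter, 75 mm tall; bystander
- can: loose can 68 mm in diameter, 100 mm tall; bystander
- wood_block: loose wooden block 90 by 120 by 40 mm; bystander
- bearing: loose steel bearing ring 62 mm in diameter, 18 mm tall; bystander
Things that resemble listed ones, but are neither listed nor needed, are in the scene too. Leave any black look-alike of the bolt alone.

How it is judged:
On the way, in this order (a step that is already met when the one before it is completed fails the run):
1. the bolt has been plucked from its pocket (moved more than 60 mm) and is held (distance of bolt from where it was at the start of the episode above 0.06 m and contact force between the fingers and bolt above 0.5 N), for 0.1 s.
2. the bolt lies in both V-blocks, let go of (x of bolt in the frame of seat between -0.02 and 0.02 m and y of bolt in the frame of seat between -0.004 and 0.004 m and z of bolt in the frame of seat between -0.005 and 0.005 m and angle between the x axis of bolt and the x axis of seat, either way round below 0.06 rad and contact force between the fingers and bolt below 0.1 N), for 0.2 s.
3. the carriage is fully home with the bolt in the V-blocks (x of bolt in the frame of seat between -0.02 and 0.02 m and y of bolt in the frame of seat between -0.004 and 0.004 m and z of bolt in the frame of seat between -0.005 and 0.005 m and angle between the x axis of bolt and the x axis of seat, either way round below 0.06 rad and value of joint carriage above 0.14 m), for 0.2 s.
4. the wheel is wound to its stop and the pad presses on the bolt (value of joint wheel above 6.6 rad and contact force between pad and bolt above 4 N), for 0.2 s.
At the end, for the whole second after the job is handed in: The bolt lies still in both V-blocks (origin within 20 mm of the seat along the V, 4 mm across, 5 mm in height, within 0.06 rad), the carriage is home (over 0.140 m), the wheel is wound past 6.6 rad and the pad presses on the bolt with more than 4 N (all of step 3 and all of step 4 and linear speed of bolt below 0.02 m/s); the robot touches nothing.
It fails at once if the bolt is dropped (falls freely faster than 0.7 m/s) (linear speed of bolt above 0.7 m/s and contact force between the fingers and bolt below 0.05 N).
It fails at once if one of the other pins leaves its place by more than 15 mm (distance of any of long_pin, short_pin from where it was at the start of the episode above 0.015 m).
It fails at once if a bystander is moved by more than 25 mm (distance of any of wrench, screwdriver, jar, can, wood_block, bearing from where it was at the start of the episode above 0.025 m).
It also fails if it takes over 64 s, if anything falls off the work surface, if the arm or the gripper's body presses on something with over 40 N, if the wrist force passes 120 N, or if a joint passes its speed limit or range.

## Working session

There is one attempt and no reset: what is moved stays moved. The work goes in short steps, Python scripts to look and compute and a shell command to move; the robot and the scene stay as the last step left them, time stands still between calls to the robot, and variables do not carry over. Pictures are saved under pics/ and viewed, at most 12 in all, crops included, and the job is handed in when it is done.

```bash
ls; mkdir -p pics; cat > h.py <<'E'
import numpy as np, cv2
from workcell import bot
from scipy.optimize import least_squares
def cam(n):
    c=bot.camera(n); return {k:np.array(v) for k,v in c.items()}
def ray(c,uv):
    p=cv2.undistortPoints(np.array([[uv]],float),c['camera_matrix'],c['dist_coeffs'])[0,0]
    E=c['extrinsics'];R=E[:3,:3];t=E[:3,3]
    d=R.T@np.array([p[0],p[1],1]);return -R.T@t,d/np.linalg.norm(d)
def onz(c,uv,z):
    o,d=ray(c,uv);return o+d*(z-o[2])/d[2]
def proj(c,P):
    E=c['extrinsics'];r=cv2.Rodrigues(E[:3,:3])[0]
    return cv2.projectPoints(np.array(P,float).reshape(-1,3),r,E[:3,3],c['camera_matrix'],c['dist_coeffs'])[0][:,0]
def tri(c1,u1,c2,u2):
    o1,d1=ray(c1,u1);o2,d2=ray(c2,u2)
    s=np.linalg.lstsq(np.c_[d1,-d2],o2-o1,rcond=None)[0]
    a,b=o1+s[0]*d1,o2+s[1]*d2;return (a+b)/2,np.linalg.norm(a-b)
WH=np.array([560,420])
E
python3 - <<'E'
from h import *
C={n:cam(n) for n in('top','side')}
for n,c in C.items():
    cv2.imwrite(f'pics/{n}0.png',cv2.resize(c['pixels'][:,:,::-1],(784,588)))
    o,d=ray(c,(280,210)); print(n,o.round(3),d.round(3))
for t in ['bolt','long_pin','short_pin','tray','clamp','seat','post_top','wheel_hub','crank_grip','pad','wrench','jar','can']:
    for n,c in C.items():
        print(t,n,[((np.array(r['centre'])*WH).round(1).tolist(),round(r['score'],2)) for r in bot.place_of(n,t)[:3]])
print(bot.get_obs())
E
```

```text
pics
top [ 0.428 -0.082  1.228] [ 0.095  0.014 -0.995]
side [ 0.352 -0.695  0.902] [ 0.158  0.646 -0.747]
bolt top [([238.2, 280.9], 0.87), ([329.1, 208.6], 0.85), ([404.7, 287.9], 0.77)]
bolt side [([309.7, 272.8], 0.87), ([216.5, 220.2], 0.83), ([215.8, 306.6], 0.74)]
long_pin top [([364.1, 219.9], 0.75), ([281.8, 218.5], 0.56)]
long_pin side [([300.4, 316.4], 0.87)]
short_pin top [([346.0, 214.4], 0.61)]
short_pin side [([306.4, 295.2], 0.7)]
tray top [([340.1, 216.3], 0.89), ([244.2, 223.3], 0.68), ([149.9, 203.2], 0.6)]
tray side [([314.4, 312.9], 0.64), ([267.9, 124.7], 0.46)]
clamp top [([173.1, 205.2], 0.61)]
clamp side [([271.6, 165.1], 0.92)]
seat top [([212.0, 220.4], 0.56)]
seat side [([271.0, 185.1], 0.95)]
post_top top [([240.1, 221.4], 0.71)]
post_top side [([272.7, 203.4], 0.58), ([265.2, 122.0], 0.29)]
wheel_hub top [([149.1, 201.5], 0.58), ([337.4, 142.6], 0.5), ([325.2, 208.5], 0.38)]
wheel_hub side [([287.1, 252.5], 0.72), ([274.1, 124.5], 0.59)]
crank_grip top [([241.8, 223.2], 0.66), ([163.8, 205.3], 0.48)]
crank_grip side []
pad top [([226.7, 157.5], 0.4), ([14
[... 252 characters left out ...]
, 0.56)]
{'clock': 1.4, 'joint_pos': array([1.12799388e+00, 2.40595533e-01, 4.99863605e-03, 1.33519522e+00,
       9.06115314e-06, 1.57076198e+00]), 'joint_vel': array([ 0.00036564,  0.00073707,  0.00068993,  0.00066313, -0.00025121,
        0.00100503]), 'tau': array([ 5.38662898e-04, -3.72207391e+01,  2.52685905e+01,  1.47999952e-03,
       -8.23305822e-05, -8.24505861e-06]), 'eef_pos': array([0.2142345 , 0.45177911, 0.23130818]), 'tool_rot': array([ 2.19580102e-01,  9.75594474e-01,  3.05095140e-06, -3.95715234e-06]), 'ft_force': array([ 0.77717714, -0.4122076 , -0.48559393]), 'ft_torque': array([-0.01621177,  0.00845371,  0.03906725]), 'grasp_force': 0.0, 'grip_width': 0.0854397195757233}
```

```bash
python3 -m creep --help 2>&1 | head -20; python3 -c "
from workcell import bot
print([a for a in dir(bot) if a[0]!='_'], bot.grip_depth)"
```

```text
invalid input: not JSON, or not a number
['Unreachable', 'camera', 'get_obs', 'grip_depth', 'job_done', 'look_for', 'place_of'] 0.0187
```

View pics/top0.png

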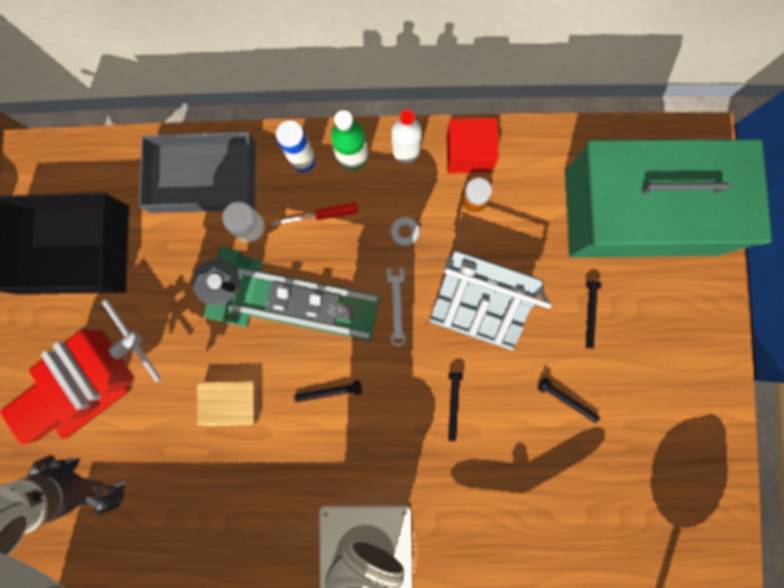

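View pics/side0.png

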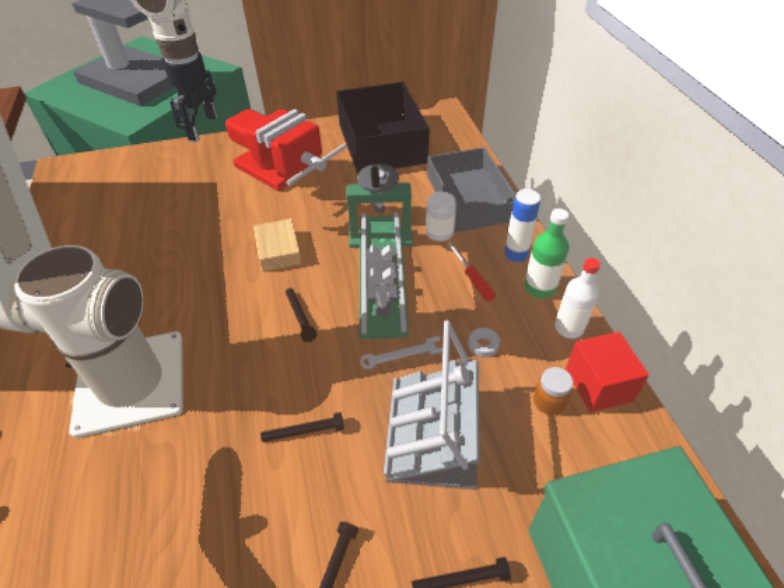

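```bash
python3 - <<'E'
from h import *
C={n:cam(n) for n in('top','side')}
T,S=C['top'],C['side']
D={'bolt':((329.1,208.6),(309.7,272.8),.076),'long':((364.1,219.9),(300.4,316.4),.076),'short':((346,214.4),(306.4,295.2),.076),
'tray':((340.1,216.3),(314.4,312.9),0),'clamp':((173.1,205.2),(271.6,165.1),0),'seat':((212,220.4),(271,185.1),.062),'post':((240.1,221.4),(272.7,203.4),.089),
'hub':((149.1,201.5),(274.1,124.5),.19),'crank':((163.8,205.3),None,.211)}
for k,(a,b,z) in D.items():
    print(k,'top',onz(T,a,z).round(4),*( ('side',onz(S,b,z).round(4),'tri',*[np.round(q,4) for q in tri(T,a,S,b)]) if b else ()))
im=[]
for c,(x0,y0,x1,y1) in ((T,(135,175,400,255)),(S,(245,110,355,360))):
    p=c['pixels'][y0:y1,x0:x1,::-1]
    im.append(cv2.resize(p,None,fx=3 if c is T else 2.4,fy=3 if c is T else 2.4,interpolation=cv2.INTER_CUBIC))
cv2.imwrite('pics/ct.png',im[0]);cv2.imwrite('pics/cs.png',im[1])
E
```

```text
bolt top [ 0.5394 -0.2063  0.076 ] side [ 0.5445 -0.1993  0.076 ] tri [ 0.5402 -0.2055  0.0868] 0.0037
long top [ 0.5054 -0.3053  0.076 ] side [ 0.4896 -0.3036  0.076 ] tri [ 0.4976 -0.3041  0.0754] 0.0158
short top [ 0.522  -0.2541  0.076 ] side [ 0.5185 -0.2559  0.076 ] tri [ 0.5207 -0.2543  0.0727] 0.0031
tray top [ 0.5227 -0.2473  0.    ] side [ 0.5384 -0.2677  0.    ] tri [ 0.5344 -0.2532 -0.0274] 0.0195
clamp top [0.565  0.2652 0.    ] side [ 0.5669  0.2903 -0.    ] tri [0.5606 0.2566 0.0308] 0.0021
seat top [0.5117 0.1326 0.062 ] side [0.5288 0.1357 0.062 ] tri [0.5193 0.13   0.0689] 0.0163
post top [0.5057 0.0475 0.089 ] side [0.5104 0.0372 0.089 ] tri [0.5096 0.0484 0.077 ] 0.0062
hub top [0.5546 0.2754 0.19  ] side [0.5722 0.2566 0.19  ] tri [0.5668 0.2792 0.1739] 0.0207
crank top [0.5416 0.2296 0.211 ]
```

View pics/ct.png

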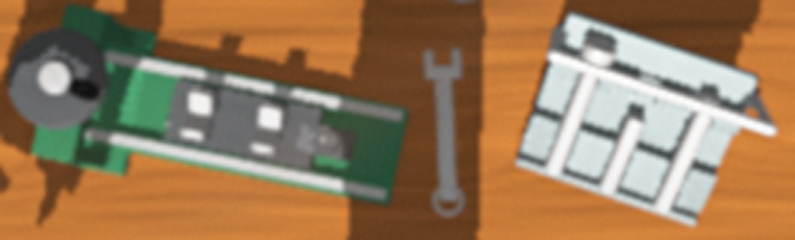

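```bash
python3 -m creep '[0,0,0.04,0,0.0854, 0,0,0.08,0,0.0854]'; python3 -c "
from workcell import bot
o=bot.get_obs();print(o['joint_pos'],o['tool_rot'])"
```

```text
clock: 1.67
eef_pos: [0.213, 0.4492, 0.3088]
tool_rot: [0.22, 0.976, -0.005, -0.001]
ft_force: [0.9, 1.4, 0.8]
grip_width: 0.0851
grasp_force: 0.0
[1.12802982e+00 2.24085469e-01 1.83234590e-01 1.53955788e+00
 4.41246963e-05 1.57083186e+00] [ 0.21959422  0.97557946 -0.00468407 -0.00107678]
```

```bash
python3 -m creep '[0.018,0.037,0.02,0,0.0854, 0.036,0.074,0.04,0,0.0854, 0.054,0.111,0.06,0,0.0854, 0.072,0.148,0.08,0,0.0854, 0.09,0.185,0.08,0,0.0854, 0.108,0.222,0.08,0,0.0854, 0.126,0.259,0.08,0,0.0854, 0.144,0.296,0.08,0,0.0854, 0.162,0.333,0.08,0,0.0854, 0.162,0.333,0.08,0,0.0854]'; python3 -c "
from workcell import bot
o=bot.get_obs();j=o['joint_pos'];print(j,o['tool_rot'],1.5708-(j[1]-j[2]+j[3]))"
```

```text
clock: 2.5
eef_pos: [0.2784, 0.5814, 0.4179]
tool_rot: [0.22, 0.976, -0.013, -0.003]
ft_force: [0.1, -0.1, 0.8]
grip_width: 0.0854
grasp_force: 0.0
[ 1.12422787e+00  7.23266779e-01  1.27540824e+00  2.14981942e+00
 -2.52653698e-05  1.56700912e+00] [ 0.21956652  0.97550495 -0.01310392 -0.00298866] -0.02687795282458305
```

```bash
python3 -m creep '[-0.01,-0.02,-0.03,0,0.0854, -0.01,-0.02,-0.06,0,0.0854, -0.01,-0.02,-0.09,0,0.0854, -0.01,-0.02,-0.12,0,0.0854, -0.01,-0.02,-0.12,0,0.0854, -0.01,-0.02,-0.12,0,0.0854]'; cat > st.py <<'E'
from workcell import bot
import numpy as np
o=bot.get_obs();j=o['joint_pos'];p=o['eef_pos'];print(j.round(4),o['tool_rot'].round(4),'tilt',np.round(np.pi/2-(j[1]-j[2]+j[3]),4),'p',p.round(4),'r',np.hypot(*p[:2]).round(4),'clk',o['clock'],o['grip_width'],o['grasp_force'])
E
python3 st.py
```

```text
clock: 3.0
eef_pos: [0.2672, 0.5589, 0.2937]
tool_rot: [0.22, 0.975, -0.019, -0.004]
ft_force: [0.1, 0.5, 1.7]
grip_width: 0.0855
grasp_force: 0.0
[1.1249 0.5191 0.5736 1.6639 0.     1.5676] [ 0.2195  0.9754 -0.0188 -0.0043] tilt -0.0386 p [0.2672 0.5589 0.2937] r 0.6195 clk 3.0 0.08546239794150448 0.0
```

```bash
python3 -m creep '[0.15,-0.38,0.06,-0.75,0.0854,0.15,-0.38,0.06,-0.75,0.0854,0.15,-0.38,0.06,-0.75,0.0854,0.15,-0.38,0.06,-0.75,0.0854,0.15,-0.38,0.06,-0.75,0.0854,0.15,-0.38,0.06,-0.75,0.0854,0.15,-0.38,0.06,-0.75,0.0854,0.15,-0.38,0.06,-0.75,0.0854,0.15,-0.38,0.06,-0.75,0.0854,0.15,-0.38,0.06,-0.75,0.0854]'; python3 st.py;  python3 -m creep '[0.15,-0.38,0,-0.75,0.0854,0.15,-0.38,0,-0.75,0.0854,0.15,-0.38,0,-0.75,0.0854,0.15,-0.38,0,-0.75,0.0854,0.15,-0.38,0,-0.75,0.0854,0.15,-0.38,0,-0.75,0.0854,0.15,-0.38,0,-0.75,0.0854,0.15,-0.38,0,-0.75,0.0854,0.15,-0.38,0,-0.75,0.0854,0.15,-0.38,0,-0.75,0.0854]'; python3 st.py
```

```text
clock: 3.83
eef_pos: [0.4235, 0.1821, 0.3635]
tool_rot: [0.562, 0.827, -0.005, -0.004]
ft_force: [-0.7, 0.9, -0.1]
grip_width: 0.0855
grasp_force: 0.0
[4.0550e-01 1.5690e-01 2.4000e-01 1.6673e+00 8.0000e-04 1.5986e+00] [ 0.5618  0.8273 -0.0055 -0.0039] tilt -0.0134 p [0.4235 0.1821 0.3635] r 0.461 clk 3.8333 0.08550693448809536 0.0
clock: 4.67
eef_pos: [0.5728, -0.2019, 0.3628]
tool_rot: [0.826, 0.563, -0.004, -0.006]
ft_force: [1.1, 0.9, -0.1]
grip_width: 0.0853
grasp_force: 0.0
[-3.3930e-01  4.9090e-01  7.0750e-01  1.8017e+00  8.0000e-04  1.6052e+00] [ 0.8261  0.5634 -0.0039 -0.006 ] tilt -0.0143 p [ 0.5728 -0.2019  0.3628] r 0.6073 clk 4.6667 0.08531605639136382 0.0
```

```bash
python3 -m creep '[0,0,-0.01,1.6,0.0854,0,0,-0.01,1.6,0.0854,0,0,-0.01,1.6,0.0854,0,0,-0.01,1.6,0.0854,0,0,-0.01,1.6,0.0854,0,0,-0.01,1.6,0.0854,0,0,-0.01,1.6,0.0854,0,0,-0.01,1.6,0.0854,0,0,-0.01,1.6,0.0854,0,0,-0.01,1.6,0.0854]'>/dev/null; python3 st.py;  python3 -m creep '[0.03,-0.01,0,0.35,0.0854,0.06,-0.02,0,0.35,0.0854,0.09,-0.03,0,0.35,0.0854,0.12,-0.04,0,0.35,0.0854,0.15,-0.05,0,0.35,0.0854,0.18,-0.06,0,0.35,0.0854,0.18,-0.06,0,0.35,0.0854,0.18,-0.06,0,0.35,0.0854]'; python3 st.py
```

```text
[-0.3189  0.4614  0.6355  1.7386 -0.0304  0.3679] [ 0.3367  0.9415 -0.0151  0.0035] tilt 0.0062 p [ 0.5728 -0.1988  0.3533] r 0.6063 clk 5.5 0.08589551313646061 0.0
clock: 6.17
eef_pos: [0.6469, -0.221, 0.3754]
tool_rot: [0.17, 0.985, -0.015, -0.011]
ft_force: [-4.4, 1.0, 0.5]
grip_width: 0.0854
grasp_force: 0.0
[-0.3148  0.7864  1.2754  2.0781 -0.0325  0.0275] [ 0.1701  0.9852 -0.0148 -0.0114] tilt -0.0183 p [ 0.6469 -0.221   0.3754] r 0.6836 clk 6.1667 0.08537373543926872 0.0
```

```bash
python3 -m creep '[0.4,-0.13,0,0,0.0854,0.4,-0.13,0,0,0.0854,0.4,-0.13,0,0,0.0854,0.4,-0.13,0,0,0.0854,0.4,-0.13,0,0,0.0854,0.4,-0.13,0,0,0.0854]'>/dev/null; python3 st.py;  python3 -m creep '[0.4,-0.13,-0.1,0,0.0854,0.4,-0.13,-0.1,0,0.0854,0.4,-0.13,-0.1,0,0.0854,0.4,-0.13,-0.1,0,0.0854]' >/dev/null; python3 st.py
```

```text
[-0.3141  0.8712  1.2755  1.9415 -0.033   0.0276] [ 0.1703  0.9851 -0.0187  0.0143] tilt 0.0336 p [ 0.708  -0.2406  0.3151] r 0.7478 clk 6.6667 0.08545466385903212 0.0
[-0.3146  0.9849  1.2755  1.7944 -0.0333  0.026 ] [ 0.1699  0.9848 -0.0213  0.0308] tilt 0.067 p [ 0.7679 -0.2605  0.2295] r 0.8109 clk 7.0 0.08554235924464901 0.0
```

```bash
python3 -m creep '[0.4,-0.13,0.2,0,0.0854,0.4,-0.13,0.2,0,0.0854,0.4,-0.13,0.2,0,0.0854,0.4,-0.13,0.2,0,0.0854,0.4,-0.13,0.2,0,0.0854,0.4,-0.13,0.2,0,0.0854]'>/dev/null; python3 st.py;  python3 -m creep '[0.4,-0.13,0.1,0,0.0854,0.4,-0.13,0.1,0,0.0854,0.4,-0.13,0.1,0,0.0854,0.4,-0.13,0.1,0,0.0854,0.4,-0.13,0.1,0,0.0854,0.4,-0.13,0.1,0,0.0854]' >/dev/null; python3 st.py
```

```text
[-0.3153  0.9825  1.2754  1.752  -0.0335  0.0239] [ 0.1694  0.9838 -0.0246  0.0528] tilt 0.1117 p [ 0.784  -0.2664  0.2329] r 0.828 clk 7.5 0.08551464521646654 0.0
[-0.3158  1.0274  1.2754  1.6658 -0.0337  0.0219] [ 0.1688  0.9825 -0.0278  0.0732] tilt 0.1531 p [ 0.8157 -0.2773  0.1996] r 0.8615 clk 8.0 0.08513251540885823 0.0
```

```bash
for i in 1; do python3 -m creep '[0.4,-0.13,0.25,0,0.0854,0.4,-0.13,0.25,0,0.0854,0.4,-0.13,0.25,0,0.0854,0.4,-0.13,0.25,0,0.0854,0.4,-0.13,0.25,0,0.0854,0.4,-0.13,0.25,0,0.0854,0.4,-0.13,0.25,0,0.0854,0.4,-0.13,0.25,0,0.0854,0.4,-0.13,0.25,0,0.0854,0.4,-0.13,0.25,0,0.0854]'>/dev/null; python3 st.py; done; python3 -m creep '[0.4,-0.13,0.25,0,0.0854,0.4,-0.13,0.25,0,0.0854,0.4,-0.13,0.25,0,0.0854,0.4,-0.13,0.25,0,0.0854,0.4,-0.13,0.25,0,0.0854,0.4,-0.13,0.25,0,0.0854,0.4,-0.13,0.25,0,0.0854,0.4,-0.13,0.25,0,0.0854,0.4,-0.13,0.25,0,0.0854,0.4,-0.13,0.25,0,0.0854]'>/dev/null; python3 st.py
```

```text
[-0.3165  0.9927  1.2754  1.6551 -0.0338  0.0197] [ 0.1681  0.9806 -0.0312  0.0955] tilt 0.1984 p [ 0.8203 -0.2794  0.2304] r 0.8666 clk 8.8333 0.08589011616245262 0.0
[-0.3171  0.9687  1.2754  1.6349 -0.0338  0.0177] [ 0.1674  0.9783 -0.0347  0.1172] tilt 0.2427 p [ 0.8278 -0.2824  0.2531] r 0.8746 clk 9.6667 0.08548329167780344 0.0
```

```bash
python3 -m creep '[0.4,-0.13,0.1,0,0.0854,0.4,-0.13,0.1,0,0.0854,0.4,-0.13,0.1,0,0.0854,0.4,-0.13,0.1,0,0.0854,0.4,-0.13,0.1,0,0.0854,0.4,-0.13,0.1,0,0.0854,0.4,-0.13,0.1,0,0.0854,0.4,-0.13,0.1,0,0.0854,0.4,-0.13,0.1,0,0.0854,0.4,-0.13,0.1,0,0.0854]'>/dev/null; python3 st.py; python3 -m creep '[0.4,-0.13,0.2,0,0.0854,0.4,-0.13,0.2,0,0.0854,0.4,-0.13,0.2,0,0.0854,0.4,-0.13,0.2,0,0.0854,0.4,-0.13,0.2,0,0.0854,0.4,-0.13,0.2,0,0.0854,0.4,-0.13,0.2,0,0.0854,0.4,-0.13,0.2,0,0.0854,0.4,-0.13,0.2,0,0.0854,0.4,-0.13,0.2,0,0.0854]'>/dev/null; python3 st.py
```

```text
[-0.3173  1.0309  1.2754  1.5274 -0.0338  0.0159] [ 0.1665  0.9754 -0.0381  0.1393] tilt 0.2879 p [ 0.867  -0.2955  0.2087] r 0.916 clk 10.5 0.08534165731773678 0.0
[-0.3176  1.0226  1.2754  1.4903 -0.0337  0.0141] [ 0.1655  0.972  -0.0415  0.1614] tilt 0.3333 p [ 0.8807 -0.3003  0.221 ] r 0.9305 clk 11.3333 0.0854082995822667 0.0
```

```bash
python3 -m creep '[0.4,-0.13,0.15,0,0.0854,0.4,-0.13,0.15,0,0.0854,0.4,-0.13,0.15,0,0.0854,0.4,-0.13,0.15,0,0.0854,0.4,-0.13,0.15,0,0.0854,0.4,-0.13,0.15,0,0.0854,0.4,-0.13,0.15,0,0.0854,0.4,-0.13,0.15,0,0.0854,0.4,-0.13,0.15,0,0.0854,0.4,-0.13,0.15,0,0.0854]'>/dev/null; python3 -m creep '[0.4,-0.13,0.2,0,0.0854,0.4,-0.13,0.2,0,0.0854,0.4,-0.13,0.2,0,0.0854,0.4,-0.13,0.2,0,0.0854,0.4,-0.13,0.2,0,0.0854,0.4,-0.13,0.2,0,0.0854,0.4,-0.13,0.2,0,0.0854,0.4,-0.13,0.2,0,0.0854,0.4,-0.13,0.2,0,0.0854,0.4,-0.13,0.2,0,0.0854]'>/dev/null; python3 st.py
python3 - <<'E'
from h import *
from scipy.spatial.transform import Rotation as R
from scipy.optimize import minimize
C={n:cam(n) for n in('top','side')}
cv2.imwrite('pics/s2.png',cv2.resize(C['side']['pixels'][110:360,245:355,::-1],None,fx=2.4,fy=2.4,interpolation=cv2.INTER_CUBIC))
M=R.from_quat(bot.get_obs()['tool_rot']).as_matrix();print('tool axes',M.T.round(3))
for n,c in C.items():
  for t in ('bolt','long_pin','short_pin','tray','seat','post_top','wheel_hub','crank_grip'):
    print(t,n,[((np.array(r['centre'])*WH).round(1).tolist(),round(r['score'],2)) for r in bot.place_of(n,t)[:2]])
E
```

```text
[-0.3179  1.0334  1.2744  1.3882 -0.0335  0.0108] [ 0.1634  0.9638 -0.0483  0.2052] tilt 0.4235 p [ 0.9167 -0.3123  0.2254] r 0.9684 clk 13.0 0.08547241440834313 0.0
tool axes [[-0.862  0.295 -0.411]
 [ 0.335  0.942 -0.026]
 [ 0.38  -0.16  -0.911]]
bolt top [([404.8, 287.1], 0.81), ([426.4, 226.0], 0.76)]
long_pin top [([364.2, 224.5], 0.52)]
short_pin top []
tray top [([366.6, 220.3], 0.57)]
seat top [([366.9, 222.2], 0.66), ([213.3, 216.8], 0.58)]
post_top top [([242.2, 220.4], 0.75), ([159.8, 287.6], 0.66)]
wheel_hub top [([149.7, 200.9], 0.6)]
crank_grip top [([162.1, 202.5], 0.38)]
bolt side [([334.1, 413.6], 0.82), ([234.6, 409.6], 0.78)]
long_pin side [([304.9, 316.2], 0.92), ([309.5, 312.7], 0.53)]
short_pin side [([303.7, 294.8], 0.67), ([284.8, 255.5], 0.48)]
tray side [([310.9, 308.8], 0.82)]
seat side [([274.0, 185.0], 0.92)]
post_top side [([273.8, 202.3], 0.78)]
wheel_hub side [([308.4, 310.4], 0.22)]
crank_grip side []
```

```bash
cat > fit.py <<'E'
from h import *
C={n:cam(n) for n in('top','side')}
def w(q,P):
    P=np.array(P,float).reshape(-1,3);c,s=np.cos(q[2]),np.sin(q[2])
    return np.c_[q[0]+c*P[:,0]-s*P[:,1],q[1]+s*P[:,0]+c*P[:,1],P[:,2]]
def fit(obs,q0):
    f=lambda q:np.concatenate([(proj(C[n],w(q,P))[0]-np.array(uv)) for n,P,uv in obs])
    r=least_squares(f,q0,loss='soft_l1',f_scale=1.5);print(r.x.round(4),f(r.x).reshape(-1,2).round(1).tolist());return r.x
E
python3 - <<'E'
from fit import *
b,l,s=[-.01,.056,.076],[-.01,-.056,.076],[-.01,0,.076]
q=fit([('top',b,(329.1,208.6)),('side',b,(309.7,272.8)),('top',l,(364.1,219.9)),('top',l,(364.2,224.5)),('side',l,(300.4,316.4)),('side',l,(304.9,316.2)),('top',s,(346,214.4)),('side',s,(306.4,295.2)),('side',s,(303.7,294.8)),('top',[0,0,0],(340.1,216.3)),('side',[0,0,0],(310.9,308.8))],[.53,-.25,-.34])
print('tray',q,'bolt',w(q,b))
se,po,hu=[0,0,.062],[-.1,0,.089],[.145,0,.19]
k=fit([('top',se,(212,220.4)),('top',se,(213.3,216.8)),('side',se,(271,185.1)),('side',se,(274,185)),('top',po,(240.1,221.4)),('top',po,(242.2,220.4)),('side',po,(272.7,203.4)),('side',po,(273.8,202.3)),('top',hu,(149.1,201.5)),('top',hu,(149.7,200.9)),('side',hu,(274.1,124.5)),('top',[.145,0,0],(173.1,205.2)),('side',[.145,0,0],(271.6,165.1))],[.515,.13,1.35])
print('seat',k)
ca,sa=np.cos(.6109),np.sin(.6109)
for n in C:
    im=cv2.imread(f'pics/{n}0.png')
    L=lambda q,a,b,col:cv2.line(im,*[tuple(int(v) for v in p*1.4*16+8) for p in proj(C[n],w(q,[a,b]))],col,1,cv2.LINE_AA,4)
    for y in(.056,0,-.056):
        L(q,[-.01-.075*ca,y,.076-.075*sa],[-.01+.055*ca,y,.076+.055*sa],(0,0,255))
        for d in(-.025,.025):
            L(q,[-.01+d*ca,-.093,.076+d*sa],[-.01+d*ca,.093,.076+d*sa],(255,0,0))
    L(q,[.01,-.093,.196],[.01,.093,.196],(0,255,0))
    L(k,[-.045,0,.062],[.045,0,.062],(0,0,255));L(k,[-.1,0,.033],[-.1,0,.089],(0,0,255));L(k,[.145,0,.15],[.145,0,.19],(0,0,255))
    for y in (-.05,.05): L(k,[-.175,y,.014],[.195,y,.014],(255,0,0))
    L(k,[-.175,-.05,.014],[-.175,.05,.014],(255,0,0));L(k,[.145,-.071,.15],[.145,.071,.15],(0,255,255))
    cr=im[230:370,180:560] if n=='top' else im[150:500,330:510]
    cv2.imwrite(f'pics/ov_{n}.png',cv2.resize(cr,None,fx=2.1 if n=='top' else 1.7,fy=2.1 if n=='top' else 1.7))
E
```

```text
[ 0.528  -0.2575 -0.4161] [[-1.4, -0.7], [-0.8, 1.3], [-0.1, 3.2], [-0.2, -1.4], [3.0, -0.3], [-1.5, -0.1], [-0.2, 1.1], [-0.2, -0.9], [2.5, -0.5], [3.3, -1.8], [-1.7, 1.5]]
tray [ 0.52801413 -0.25754286 -0.4160901 ] bolt [[ 0.54150185 -0.20227911  0.076     ]]
[0.5296 0.1338 1.3525] [[-0.4, -6.1], [-1.7, -2.5], [0.4, 0.4], [-2.6, 0.5], [4.0, -0.8], [1.9, 0.2], [-0.8, 0.4], [-1.9, 1.5], [0.1, -2.4], [-0.5, -1.8], [-5.1, -3.0], [-3.3, 1.4], [-0.6, 3.2]]
seat [0.52960108 0.13379939 1.35246558]
```

View pics/ov_top.png

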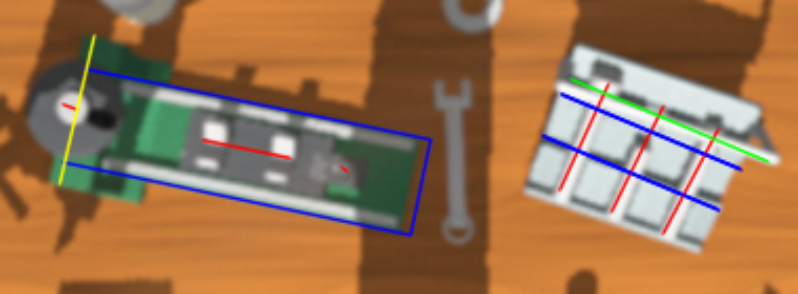

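View pics/ov_side.png

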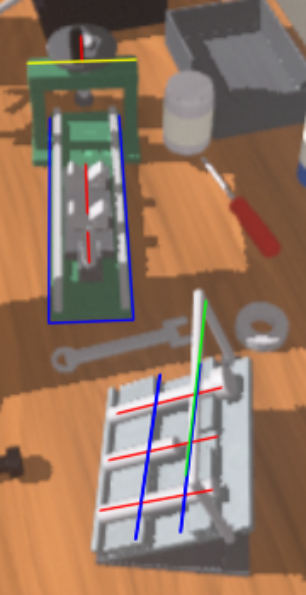

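```bash
python3 - <<'E'
from fit import *
T,S=C['top'],C['side']
ct=lambda x,y:(135+x/3,175+y/3)
az=lambda a,b:np.arctan2(*(b-a)[1::-1])
for z,a,b in((.01,(517,163),(697,222)),(.13,(567,12),(762,75)),(.196,(549,57),(775,130))):
    A,B=onz(T,ct(*a),z),onz(T,ct(*b),z);print('tray edge',z,A.round(4),B.round(4),np.linalg.norm(A-B).round(3),'yaw',az(B,A)-np.pi/2)
os_=lambda x,y:(330/1.4+x/2.38,150/1.4+y/2.38)
for a,b in(((408,108),(388,203)),):
    A,B=onz(T,ct(*a),.014),onz(T,ct(*b),.014);print('clamp end top',A.round(4),B.round(4),np.linalg.norm(A-B).round(3),az(B,A)+np.pi/2)
A,B=onz(S,os_(133,319),.014),onz(S,os_(50,322),.014);print('clamp end side',A.round(4),B.round(4),np.linalg.norm(A-B).round(3),az(B,A)+np.pi/2)
print('hub',onz(T,ct(55,78),.19),'handle',onz(T,ct(85,90),.228))
print('post',onz(T,ct(330,138),.089))
E
```

```text
tray edge 0.01 [ 0.4841 -0.1464  0.01  ] [ 0.4224 -0.3249  0.01  ] 0.189 yaw -0.3330193878574561
tray edge 0.13 [ 0.616  -0.1887  0.13  ] [ 0.5551 -0.3648  0.13  ] 0.186 yaw -0.3329344735253785
tray edge 0.196 [ 0.5659 -0.1659  0.196 ] [ 0.5001 -0.357   0.196 ] 0.202 yaw -0.33150737837490785
clamp end top [ 0.5409 -0.0377  0.014 ] [ 0.4459 -0.0165  0.014 ] 0.097 1.35143586718084
clamp end side [ 0.5414 -0.0494  0.014 ] [ 0.4459 -0.0277  0.014 ] 0.098 1.3482470816102816
hub [0.55573588 0.26410497 0.19      ] handle [0.54045464 0.22560517 0.228     ]
post [0.50666782 0.03353417 0.089     ]
```

```bash
python3 -m creep '[-0.167,0.062,0.08,0,0.0854,-0.167,0.062,0.08,0,0.0854,-0.167,0.062,0.08,0,0.0854,-0.167,0.062,0.08,0,0.0854,-0.167,0.062,0.08,0,0.0854,-0.447,0.137,0.075,0,0.045,-0.447,0.137,0.075,0,0.045,-0.447,0.137,0.075,0,0.045,-0.447,0.137,0.075,0,0.045,-0.447,0.137,0.075,0,0.045]'>/dev/null; python3 st.py
```

```text
[-0.328   0.0763 -0.1057  0.9637 -0.0293  0.0015] [ 0.1633  0.9637 -0.0484  0.2058] tilt 0.4251 p [ 0.5566 -0.1988  0.3008] r 0.591 clk 14.9333 0.044962748477783365 0.0
```

```bash
python3 -m creep '[-0.087,0.024,-0.01,0.008,0.045,-0.087,0.024,-0.01,0.008,0.045,-0.087,0.024,-0.01,0.008,0.045,-0.063,0.015,-0.125,0.008,0.045,-0.063,0.015,-0.125,0.008,0.045,-0.063,0.015,-0.125,0.008,0.045,-0.063,0.015,-0.125,0.008,0.045,-0.046,0.008,-0.165,0.008,0.045,-0.046,0.008,-0.165,0.008,0.045]'>/dev/null; python3 st.py
python3 - <<'E'
from h import *
T,S=cam('top'),cam('side')
a=cv2.resize(T['pixels'][165:265,290:400,::-1],None,fx=3.6,fy=3.6,interpolation=cv2.INTER_CUBIC)
b=cv2.resize(S['pixels'][225:360,250:360,::-1],None,fx=3.6,fy=3.6,interpolation=cv2.INTER_CUBIC)
h=max(a.shape[0],b.shape[0]);f=lambda x:np.pad(x,((0,h-len(x)),(0,0),(0,0)))
cv2.imwrite('pics/pre.png',np.hstack([f(a),f(b)]))
E
```

```text
[-0.3474  0.1322 -0.5128  0.5087 -0.018  -0.0234] [ 0.1596  0.9652 -0.0468  0.2018] tilt 0.4171 p [ 0.5121 -0.1912  0.1306] r 0.5467 clk 15.6833 0.04460790680350679 0.0
```

View pics/pre.png

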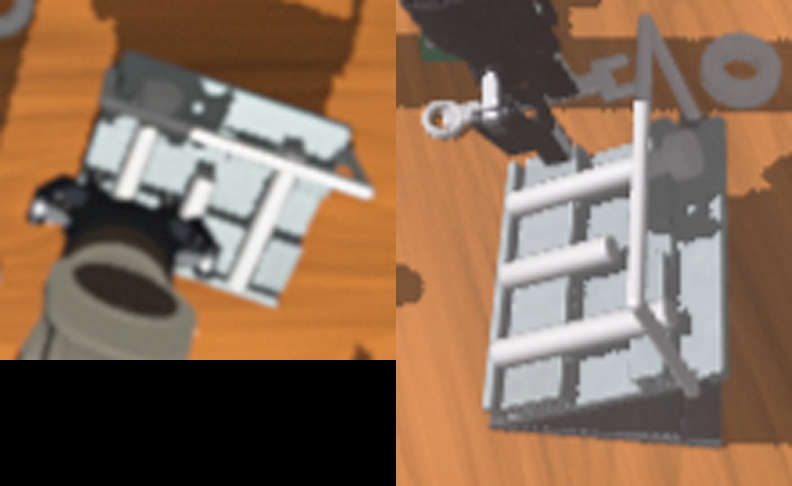

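```bash
python3 -m creep '[0.01,-0.004,-0.022,0.005,0.045,0.019,-0.008,-0.043,0.005,0.045,0.028,-0.012,-0.064,0.005,0.045,0.028,-0.012,-0.064,0.005,0.045,0.028,-0.012,-0.064,0.005,0.045]'; python3 st.py
```

```text
clock: 16.2
eef_pos: [0.5415, -0.2037, 0.0733]
tool_rot: [0.157, 0.965, -0.047, 0.206]
ft_force: [0.5, 0.1, 0.3]
grip_width: 0.0453
grasp_force: 0.0
[-0.3526  0.2701 -0.5261  0.3484 -0.0139 -0.0327] [ 0.1571  0.9647 -0.0471  0.2062] tilt 0.4261 p [ 0.5415 -0.2037  0.0733] r 0.5785 clk 16.2 0.04534727909216075 0.0
```

```bash
python3 -m creep '[0.001,-0.001,-0.005,0,0.045,0.001,-0.001,-0.005,0,0.01,0.001,-0.001,-0.005,0,0.01,0.001,-0.001,-0.005,0,0.01,0.001,-0.001,-0.005,0,0.01,0.001,-0.001,-0.005,0,0.01,0.001,-0.001,-0.005,0,0.01]'; python3 st.py
```

```text
clock: 16.78
eef_pos: [0.5425, -0.2042, 0.0685]
tool_rot: [0.157, 0.965, -0.047, 0.207]
ft_force: [-2.8, 3.9, 6.2]
grip_width: 0.0158
grasp_force: 58.0
[-0.3536  0.2794 -0.5304  0.3335 -0.0124 -0.0335] [ 0.157   0.9645 -0.0468  0.207 ] tilt 0.4275 p [ 0.5425 -0.2042  0.0685] r 0.5797 clk 16.7833 0.0158417480388426 58.01935851573944
```

```bash
python3 -m creep '[0,0,0,0,0.045,0,0,0,0,0.045,0,0,0,0,0.045,0.002,-0.001,-0.005,0,0.045,0.0045,-0.002,-0.011,0,0.045,0.0045,-0.002,-0.011,0,0.045]'; python3 -m creep '[0,0,0,0,0.01,0,0,0,0,0.01,0,0,0,0,0.01,0,0,0,0,0.01,0,0,0,0,0.01,0,0,0,0,0.01]'; python3 st.py
```

```text
clock: 17.28
eef_pos: [0.5456, -0.2062, 0.0598]
tool_rot: [0.157, 0.965, -0.047, 0.207]
ft_force: [-30.3, 10.8, 45.3]
grip_width: 0.0454
grasp_force: 28.1
clock: 17.78
eef_pos: [0.5468, -0.2036, 0.0627]
tool_rot: [0.155, 0.964, -0.045, 0.209]
ft_force: [-41.8, 22.0, 66.6]
grip_width: 0.0162
grasp_force: 86.6
[-0.3525  0.294  -0.5318  0.3137 -0.0076 -0.0351] [ 0.1552  0.9644 -0.0448  0.2092] tilt 0.4312 p [ 0.5468 -0.2036  0.0627] r 0.5835 clk 17.7833 0.016178844642173344 86.56970545649529
```

```bash
python3 -m creep '[-0.007,0.002,0.01,0,0.01,-0.012,0.004,0.02,0,0.01,-0.018,0.006,0.03,0,0.01,-0.024,0.008,0.04,0,0.01,-0.024,0.008,0.04,0,0.01]'; python3 st.py
```

```text
clock: 18.2
eef_pos: [0.5214, -0.1982, 0.0957]
tool_rot: [0.157, 0.965, -0.047, 0.205]
ft_force: [0.5, 0.2, -3.1]
grip_width: 0.0159
grasp_force: 58.6
[-0.3565  0.1999 -0.545   0.4019 -0.0123 -0.0363] [ 0.1571  0.9649 -0.047   0.2052] tilt 0.424 p [ 0.5214 -0.1982  0.0957] r 0.5578 clk 18.2 0.0159448549155277 58.62496554851532
```

```bash
cat > st.py <<'E'
from workcell import bot
import numpy as np
from scipy.spatial.transform import Rotation as R
o=bot.get_obs();j=o['joint_pos'];p=o['eef_pos']
G=R.from_quat([0.1571,.9649,-.047,.2052]);b0=np.array([np.cos(.6109)*np.cos(-.333),np.cos(.6109)*np.sin(-.333),np.sin(.6109)])
N=R.from_quat(o['tool_rot']);b=N.apply(G.inv().apply(b0));z=N.as_matrix()[:,2]
print(j.round(3),'tilt',np.round(np.pi/2-(j[1]-j[2]+j[3]),4),'toolz',z.round(3),'bolt elev',np.arcsin(b[2]).round(3),'az',np.arctan2(b[1],b[0]).round(3),'p',p.round(4),'r',np.hypot(*p[:2]).round(3),'clk',round(o['clock'],2),'grip',round(o['grip_width'],4),round(o['grasp_force'],1),o['ft_force'].round(1))
E
python3 -m creep '[-0.03,0.01,0.02,0,0.01,-0.06,0.02,0.04,0,0.01,-0.09,0.03,0.06,0,0.01,-0.1,0.035,0.1,0,0.01,-0.1,0.035,0.14,0,0.01,-0.1,0.035,0.18,0,0.01,-0.1,0.035,0.2,0,0.01]'>/dev/null; python3 st.py
python3 -m creep '[0,0,0,-1.1,0.01,0,0,0,-1.1,0.01,0,0,0,-1.1,0.01,0,0,0,-1.1,0.01,0,0,0,-1.1,0.01,0,0,0,-1.1,0.01,0,0,0,-1.1,0.01,0,0,0,-1.1,0.01,0,0,0,-1.1,0.01]'>/dev/null; python3 st.py
python3 -m creep '[0.2,-0.07,0,-1.1,0.01,0.2,-0.07,0,-1.1,0.01,0.2,-0.07,0,-1.1,0.01,0.2,-0.07,0,-1.1,0.01,0.2,-0.07,0,-1.1,0.01,0.2,-0.07,0,-1.1,0.01,0.2,-0.07,0,-1.1,0.01,0.2,-0.07,0,-1.1,0.01,0.2,-0.07,0,-1.1,0.01]'>/dev/null; python3 st.py
```

```text
[-0.363 -0.209 -0.371  0.977 -0.01  -0.042] tilt 0.4317 toolz [ 0.388 -0.158 -0.908] bolt elev 0.618 az -0.333 p [ 0.424  -0.1642  0.3003] r 0.455 clk 18.78 grip 0.016 59.1 [ 1.7 -0.8 -2.4]
[-0.093  0.043 -0.137  1.316 -0.417  1.319] tilt 0.0752 toolz [ 0.031 -0.41  -0.912] bolt elev 0.61 az -1.436 p [ 0.4229 -0.1628  0.2937] r 0.453 clk 19.53 grip 0.0161 59.2 [ 0.3 -0.2 -2.7]
[-0.228  0.959  1.276  2.15  -0.308  2.28 ] tilt -0.2619 toolz [-0.309 -0.24  -0.92 ] bolt elev 0.589 az -2.486 p [ 0.6338 -0.2413  0.2767] r 0.678 clk 20.28 grip 0.0159 61.5 [ 20.2 -12.   21.9]
```

```bash
python3 -m creep '[0,0,0,0,0.01,0,0,0,0,0.01]'>/dev/null; python3 st.py
```

```text
[-0.23   0.963  1.271  2.147 -0.31   2.273] tilt -0.2675 toolz [-0.315 -0.239 -0.919] bolt elev 0.593 az -2.478 p [ 0.6332 -0.2435  0.2724] r 0.678 clk 20.45 grip 0.016 61.7 [-0.   0.6 -3.8]
```

```bash
python3 -m creep '[-0.05,0.02,0.02,-0.88,0.01,-0.05,0.02,0.02,-0.88,0.01,-0.05,0.02,0.02,-0.88,0.01,-0.05,0.02,0.02,-0.88,0.01,-0.05,0.02,0.02,-0.88,0.01,-0.05,0.02,0.02,-0.88,0.01,-0.05,0.02,0.02,-0.88,0.01,-0.05,0.02,0.02,-0.88,0.01]'>/dev/null; python3 st.py
python3 -m creep '[0.3,-0.1,0.03,0,0.01,0.3,-0.1,0.03,0,0.01,0.3,-0.1,0.03,0,0.01]'>/dev/null; python3 st.py
python3 -m creep '[0.3,-0.1,0.03,0,0.01,0.3,-0.1,0.03,0,0.01,0.3,-0.1,0.03,0,0.01]'>/dev/null; python3 st.py
python3 -m creep '[0.3,-0.1,0.03,0,0.01,0.3,-0.1,0.03,0,0.01,0.3,-0.1,0.03,0,0.01]'>/dev/null; python3 st.py
```

```text
[-0.342  0.841  1.054  2.148 -0.051  3.012] tilt -0.3635 toolz [-0.352  0.071 -0.933] bolt elev 0.554 az 2.916 p [ 0.5642 -0.2175  0.2826] r 0.605 clk 21.12 grip 0.0157 61.8 [ 0.3  0.3 -2.8]
[-0.338  0.966  1.218  2.148 -0.053  3.007] tilt -0.325 toolz [-0.318  0.056 -0.946] bolt elev 0.516 az 2.922 p [ 0.6116 -0.2316  0.243 ] r 0.654 clk 21.37 grip 0.0159 61.8 [ 1.  -0.  -3.5]
[-0.334  1.015  1.275  2.149 -0.052  3.011] tilt -0.3184 toolz [-0.312  0.053 -0.948] bolt elev 0.509 az 2.921 p [ 0.6265 -0.2344  0.2249] r 0.669 clk 21.62 grip 0.0158 61.9 [-0.6 -0.1 -1.6]
[-0.331  1.006  1.275  2.149 -0.052  3.016] tilt -0.3092 toolz [-0.304  0.05  -0.951] bolt elev 0.5 az 2.919 p [ 0.6273 -0.2322  0.2313] r 0.669 clk 21.87 grip 0.0157 61.9 [ 0.5 -0.6 -2.8]
```

```bash
for i in 1; do python3 -m creep '[0,0,0.3,0,0.01,0,0,0.3,0,0.01,0,0,0.3,0,0.01]'>/dev/null; python3 st.py; python3 -m creep '[0,0,0.3,0,0.01,0,0,0.3,0,0.01,0,0,0.3,0,0.01]'>/dev/null; python3 st.py;  python3 -m creep '[0,0,0.3,0,0.01,0,0,0.3,0,0.01,0,0,0.3,0,0.01]'>/dev/null; python3 st.py; python3 -m creep '[0,0,0.3,0,0.01,0,0,0.3,0,0.01,0,0,0.3,0,0.01]'>/dev/null; python3 st.py; done
```

```text
[-0.337  0.939  1.275  2.15  -0.053  3.008] tilt -0.2428 toolz [-0.244  0.029 -0.969] bolt elev 0.434 az 2.918 p [ 0.6249 -0.2357  0.276 ] r 0.668 clk 22.12 grip 0.0158 61.9 [ 0.  -0.4 -2.5]
[-0.342  0.876  1.275  2.15  -0.055  3.   ] tilt -0.1794 toolz [-0.186  0.008 -0.982] bolt elev 0.372 az 2.918 p [ 0.6202 -0.2381  0.3183] r 0.664 clk 22.37 grip 0.0159 61.9 [-0.3 -0.6 -2.5]
[-0.347  0.814  1.275  2.15  -0.056  2.992] tilt -0.1176 toolz [-0.129 -0.012 -0.992] bolt elev 0.311 az 2.919 p [ 0.6132 -0.2396  0.3591] r 0.658 clk 22.62 grip 0.016 61.9 [-0.4  1.2 -3.4]
[-0.352  0.753  1.275  2.15  -0.056  2.983] tilt -0.0563 toolz [-0.072 -0.034 -0.997] bolt elev 0.251 az 2.92 p [ 0.6039 -0.2401  0.3993] r 0.65 clk 22.87 grip 0.0159 61.9 [-0.5 -0.5 -3. ]
```

```bash
python3 -m creep '[0,0,0.3,0,0.01,0,0,0.3,0,0.01,0,0,0.3,0,0.01]'>/dev/null; python3 -m creep '[0,0,0.3,0,0.01,0,0,0.3,0,0.01,0,0,0.3,0,0.01]'>/dev/null; python3 -m creep '[0,0,0.3,0,0.01,0,0,0.3,0,0.01,0,0,0.3,0,0.01]'>/dev/null; python3 st.py; python3 -m creep '[0,0,0.3,0,0.01,0,0,0.3,0,0.01,0,0,0.3,0,0.01]'>/dev/null; python3 st.py
```

```text
[-0.369  0.576  1.275  2.15  -0.057  2.956] tilt 0.1209 toolz [ 0.092 -0.097 -0.991] bolt elev 0.077 az 2.926 p [ 0.5641 -0.2368  0.5113] r 0.612 clk 23.62 grip 0.0162 61.9 [ 0.4 -0.  -2.9]
[-0.375  0.52   1.275  2.15  -0.057  2.947] tilt 0.1767 toolz [ 0.142 -0.117 -0.983] bolt elev 0.022 az 2.928 p [ 0.5479 -0.2341  0.5449] r 0.596 clk 23.87 grip 0.0161 61.9 [ 0.3 -0.3 -2.8]
```

```bash
python3 -m creep '[-0.01,0.2,-0.15,1.1,0.01,-0.01,0.2,-0.15,1.1,0.01,-0.01,0.2,-0.15,1.1,0.01,-0.01,0.2,-0.15,1.1,0.01,-0.01,0.2,-0.15,1.1,0.01,-0.01,0.2,-0.15,1.1,0.01,-0.01,0.2,-0.15,1.1,0.01,-0.01,0.2,-0.15,1.1,0.01,-0.01,0.2,-0.15,1.1,0.01]'>/dev/null; python3 st.py; python3 -m creep '[-0.01,0.17,-0.18,0.46,0.01,-0.01,0.17,-0.18,0.46,0.01,-0.01,0.17,-0.18,0.46,0.01,-0.01,0.17,-0.18,0.46,0.01,-0.01,0.17,-0.18,0.46,0.01,-0.01,0.17,-0.18,0.46,0.01,-0.01,0.17,-0.18,0.46,0.01,-0.01,0.17,-0.23,0.46,0.01,-0.01,0.17,-0.23,0.46,0.01]'>/dev/null; python3 st.py
```

```text
[-0.107  0.179  0.321  1.554  0.082  2.171] tilt 0.1588 toolz [ 0.165  0.065 -0.984] bolt elev 0.028 az -2.299 p [ 0.5375 -0.0325  0.3906] r 0.538 clk 24.62 grip 0.0159 61.8 [ 0.1 -0.3 -1.5]
[ 0.194  0.263 -0.18   0.988  0.105  2.02 ] tilt 0.1397 toolz [ 0.116  0.129 -0.985] bolt elev 0.031 az -1.847 p [0.5253 0.1354 0.1573] r 0.542 clk 25.37 grip 0.016 61.6 [-2.3 -0.5 -5.1]
```

```bash
python3 -m creep '[0.003,0,-0.035,0.055,0.01,0.003,0,-0.035,0.055,0.01,0.003,0,-0.035,0.055,0.01]'>/dev/null; python3 st.py
python3 - <<'E'
from h import *
T,S=cam('top'),cam('side')
cv2.imwrite('pics/T3.png',T['pixels'][:,:,::-1]);cv2.imwrite('pics/S3.png',S['pixels'][:,:,::-1])
a=cv2.resize(T['pixels'][180:260,140:280,::-1],None,fx=2.8,fy=2.8,interpolation=cv2.INTER_CUBIC)
b=cv2.resize(S['pixels'][100:250,220:320,::-1],None,fx=3.9,fy=3.9,interpolation=cv2.INTER_CUBIC)
h=max(a.shape[0],b.shape[0]);f=lambda x:np.pad(x,((0,h-len(x)),(0,0),(0,0)))
cv2.imwrite('pics/pl.png',np.hstack([f(a),f(b)]))
for n in('top','side'):
  for t in('bolt','seat','post_top'): print(n,t,[((np.array(r['centre'])*WH).round(1).tolist(),round(r['score'],2)) for r in bot.place_of(n,t)[:3]])
ct=lambda x,y:(135+x/3,175+y/3)
for q in((105,55),(405,117),(90,135),(388,192)): print(onz(T,ct(*q),.03).round(4), (onz(T,ct(*q),.03)[:2]@[-.976,.2165]).round(4))
E
```

```text
[ 0.186  0.302 -0.214  0.918  0.114  1.96 ] tilt 0.1371 toolz [ 0.112  0.137 -0.984] bolt elev 0.028 az -1.795 p [0.5304 0.1349 0.1264] r 0.547 clk 25.62 grip 0.016 61.6 [ 0.2 -0.2 -2.7]
top bolt [([423.3, 225.7], 0.84), ([326.4, 292.6], 0.72), ([408.2, 286.6], 0.61)]
top seat [([211.1, 219.3], 0.59)]
top post_top [([243.8, 219.4], 0.67)]
side bolt [([216.5, 306.4], 0.97), ([213.0, 223.7], 0.84), ([333.1, 410.5], 0.71)]
side seat [([271.1, 186.1], 0.63)]
side post_top [([271.6, 202.3], 0.58)]
[0.5979 0.2666 0.03  ] -0.5259
[ 0.5305 -0.0352  0.03  ] -0.5254
[0.5173 0.2809 0.03  ] -0.4441
[ 0.4565 -0.0175  0.03  ] -0.4493
```

View pics/pl.png

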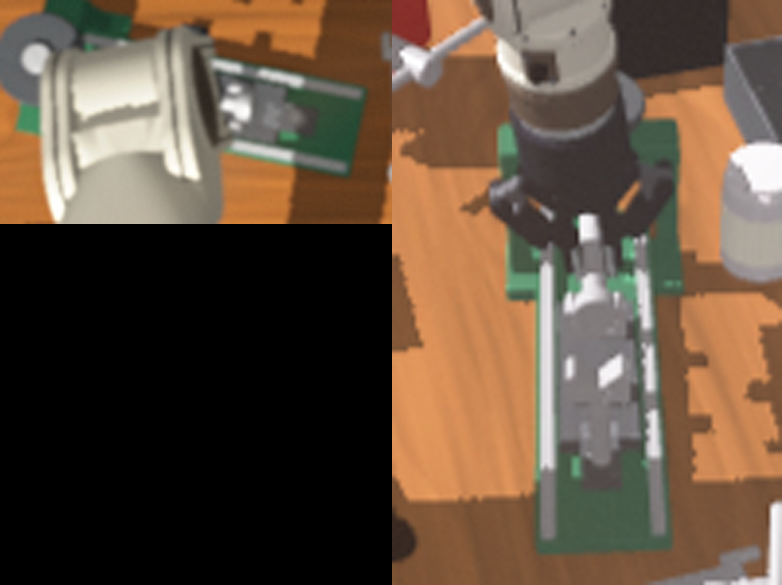

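```bash
python3 - <<'E'
from h import *
S=cam('side');T=cam('top')
ax=np.array([np.cos(-1.795),np.sin(-1.795),.028]);tz=np.array([.112,.137,-.984])
o=np.array([.5304,.1349,.1264])-.015*tz
f=lambda P:((proj(S,P)-[220,100])*3.9+[392,0]).round(0).tolist()
g=lambda P:((proj(T,P)-[140,180])*2.8).round(0).tolist()
P=[o-.075*ax,o,o+.055*ax,o+.069*ax]; print('bolt tail,o,headstart,end',f(P))
xc=np.array([.2165,.976,0]);yc=np.array([-.976,.2165,0]);s=np.array([.5286,.1326,.062])
P=[s-.1*xc+[0,0,.027],s-.035*xc,s+.035*xc,s-.035*xc+.024*yc+[0,0,.009],s-.035*xc-.024*yc+[0,0,.009]];print('post,v1,v2,v1 corners',f(P),g(P))
im=cv2.imread('pics/S3.png')
L=lambda a,b,col:cv2.line(big,*[tuple(int(v) for v in (p-[230,130])*9*16) for p in proj(S,[a,b])],col,1,cv2.LINE_AA,4)
big=cv2.resize(im[130:195,230:310],None,fx=9,fy=9,interpolation=cv2.INTER_CUBIC)
L(o-.075*ax,o+.069*ax,(0,0,255));L(s-.045*xc,s+.045*xc,(255,0,0))
for d in(-.045,-.025): L(s+d*xc-.024*yc,s+d*xc+.024*yc,(0,255,0))
cv2.imwrite('pics/pl2.png',big)
E
```

```text
bolt tail,o,headstart,end [[587.0, 194.0], [588.0, 258.0], [589.0, 308.0], [590.0, 322.0]]
post,v1,v2,v1 corners [[594.0, 406.0], [593.0, 367.0], [591.0, 303.0], [560.0, 360.0], [624.0, 358.0]] [[293.0, 115.0], [234.0, 104.0], [169.0, 90.0], [228.0, 126.0], [238.0, 80.0]]
```

View pics/pl2.png

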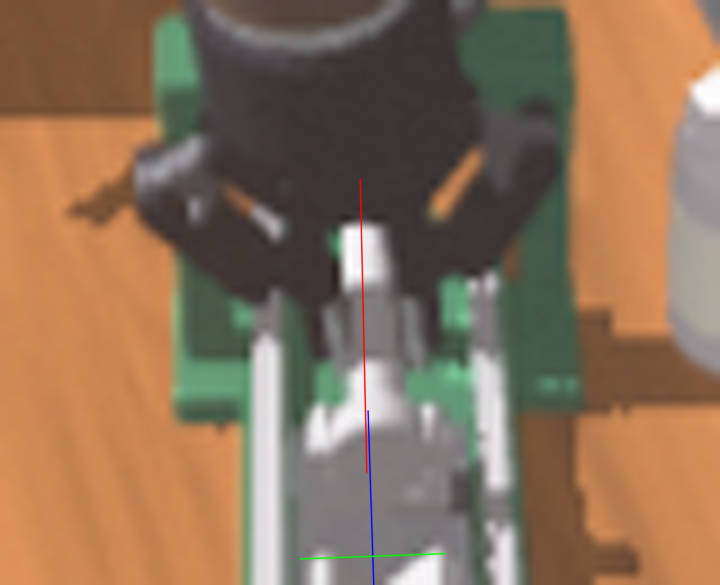

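```bash
python3 -m creep '[0,0,-0.03,0,0.01,0,0,-0.06,0,0.01,0,0,-0.06,0,0.01]'; python3 -m creep '[0,0,-0.005,0,0.01,0,0,-0.01,0,0.01,0,0,-0.01,0,0.01]'; python3 st.py
```

```text
clock: 26.37
eef_pos: [0.5271, 0.1346, 0.0626]
tool_rot: [0.77, 0.633, 0.085, -0.019]
ft_force: [-1.8, -0.2, -3.5]
grip_width: 0.016
grasp_force: 61.6
clock: 26.62
eef_pos: [0.5326, 0.1358, 0.0586]
tool_rot: [0.769, 0.633, 0.09, -0.016]
ft_force: [0.6, -0.1, -3.2]
grip_width: 0.016
grasp_force: 61.7
[ 0.186  0.38  -0.306  0.742  0.115  1.96 ] tilt 0.1436 toolz [ 0.119  0.139 -0.983] bolt elev 0.025 az -1.793 p [0.5326 0.1358 0.0586] r 0.55 clk 26.62 grip 0.016 61.7 [ 0.6 -0.1 -3.2]
```

```bash
python3 -m creep '[-0.001,0,-0.003,0,0.01,-0.001,0,-0.006,0,0.01,-0.001,0,-0.006,0,0.01]'; python3 -m creep '[0,0,-0.003,0,0.01,0,0,-0.005,0,0.01,0,0,-0.005,0,0.01]';python3 st.py
```

```text
clock: 26.87
eef_pos: [0.531, 0.1357, 0.0522]
tool_rot: [0.769, 0.633, 0.09, -0.016]
ft_force: [-0.4, -0.5, -3.4]
grip_width: 0.016
grasp_force: 61.7
clock: 27.12
eef_pos: [0.5314, 0.1357, 0.0471]
tool_rot: [0.769, 0.633, 0.09, -0.016]
ft_force: [0.7, 0.6, -1.9]
grip_width: 0.0164
grasp_force: 62.1
[ 0.187  0.393 -0.322  0.712  0.115  1.96 ] tilt 0.1435 toolz [ 0.118  0.139 -0.983] bolt elev 0.025 az -1.793 p [0.5314 0.1357 0.0471] r 0.548 clk 27.12 grip 0.0164 62.1 [ 0.7  0.6 -1.9]
```

```bash
python3 -m creep '[0,0,-0.002,0,0.01,0,0,-0.002,0,0.01]';  python3 -m creep '[0,0,-0.002,0,0.01,0,0,-0.002,0,0.01]';python3 st.py
```

```text
clock: 27.28
eef_pos: [0.5323, 0.1358, 0.0457]
tool_rot: [0.769, 0.632, 0.091, -0.016]
ft_force: [1.5, -0.5, -0.5]
grip_width: 0.016
grasp_force: 62.5
clock: 27.45
eef_pos: [0.5326, 0.1366, 0.0456]
tool_rot: [0.769, 0.633, 0.092, -0.016]
ft_force: [-3.4, -0.0, 11.3]
grip_width: 0.0158
grasp_force: 63.7
[ 0.187  0.395 -0.324  0.705  0.116  1.96 ] tilt 0.1469 toolz [ 0.121  0.141 -0.983] bolt elev 0.022 az -1.793 p [0.5326 0.1366 0.0456] r 0.55 clk 27.45 grip 0.0158 63.7 [-3.4 -0.  11.3]
```

```bash
python3 -m creep '[0,0,0.001,0,0.022,0,0,0.001,0,0.03,0,0,0.001,0,0.035,0,0,0.001,0,0.035,0,0,0.001,0,0.035]'; python3 -m creep '[-0.002,-0.002,0.015,0,0.035,-0.005,-0.006,0.04,0,0.04,-0.01,-0.011,0.08,0,0.04,-0.014,-0.017,0.12,0,0.04,-0.015,-0.02,0.16,0,0.04]';python3 st.py
python3 - <<'E'
from h import *
S,T=cam('side'),cam('top')
cv2.imwrite('pics/rel.png',cv2.resize(S['pixels'][110:240,220:320,::-1],None,fx=4.5,fy=4.5,interpolation=cv2.INTER_CUBIC))
for t in('bolt','seat','post_top'):
  for n in('side','top'):print(t,n,[((np.array(r['centre'])*WH).round(1).tolist(),round(r['score'],2)) for r in bot.place_of(n,t)[:5]])
E
```

```text
clock: 27.87
eef_pos: [0.5305, 0.1356, 0.0435]
tool_rot: [0.769, 0.633, 0.089, -0.017]
ft_force: [-0.4, 0.5, 0.0]
grip_width: 0.0349
grasp_force: 0.0
clock: 28.28
eef_pos: [0.5144, 0.1151, 0.2048]
tool_rot: [0.769, 0.633, 0.088, -0.017]
ft_force: [0.5, -0.2, 0.3]
grip_width: 0.0397
grasp_force: 0.0
[ 0.151  0.202 -0.131  1.103  0.119  1.925] tilt 0.1356 toolz [ 0.115  0.138 -0.984] bolt elev 0.027 az -1.793 p [0.5144 0.1151 0.2048] r 0.527 clk 28.28 grip 0.0397 0.0 [ 0.5 -0.2  0.3]
bolt side [([271.3, 185.2], 0.83), ([235.1, 410.5], 0.69), ([327.4, 409.5], 0.68), ([216.4, 224.5], 0.62), ([197.3, 178.7], 0.6)]
bolt top [([405.1, 287.2], 0.69), ([425.0, 227.5], 0.65), ([236.3, 282.3], 0.65), ([211.5, 210.3], 0.55), ([327.0, 289.3], 0.52)]
seat side [([272.0, 186.8], 0.59)]
seat top [([211.8, 217.4], 0.78), ([340.9, 215.2], 0.23)]
post_top side [([275.0, 207.0], 0.7)]
post_top top [([241.4, 219.6], 0.86), ([149.7, 197.8], 0.23)]
```

View pics/rel.png

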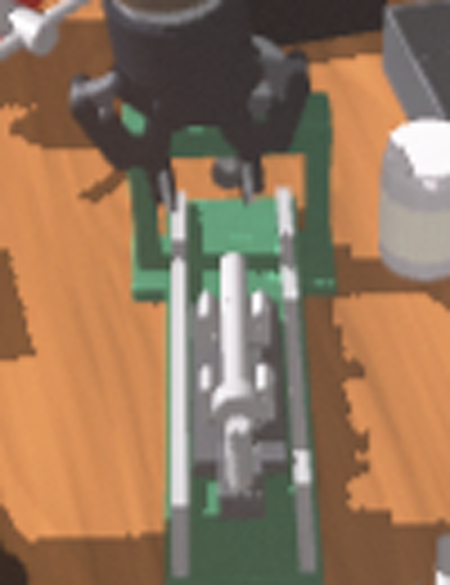

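```bash
python3 -m creep '[-0.018,-0.124,0,0,0,-0.018,-0.124,0,0,0,-0.018,-0.124,0,0,0,-0.018,-0.124,0,0,0,-0.018,-0.124,-0.04,0,0,-0.018,-0.124,-0.08,0,0,-0.018,-0.124,-0.12,0,0,-0.018,-0.124,-0.145,0,0,-0.018,-0.124,-0.145,0,0]'; python3 -m creep '[0.003,0.012,0,0,0,0.005,0.024,0,0,0,0.007,0.03,0,0,0,0.008,0.036,0,0,0,0.01,0.045,0,0,0]'; python3 st.py
```

```text
clock: 29.43
eef_pos: [0.4914, -0.0074, 0.052]
tool_rot: [0.77, 0.632, 0.084, -0.022]
ft_force: [-0.4, -0.4, -0.7]
grip_width: -0.0002
grasp_force: 0.0
clock: 29.85
eef_pos: [0.5074, 0.036, 0.0591]
tool_rot: [0.77, 0.632, 0.088, -0.016]
ft_force: [-2.2, -4.3, -0.9]
grip_width: -0.0001
grasp_force: 2.0
[-0.011  0.327 -0.384  0.744  0.138  1.763] tilt 0.116 toolz [ 0.116  0.136 -0.984] bolt elev 0.028 az -1.794 p [0.5074 0.036  0.0591] r 0.509 clk 29.85 grip -0.0001 2.0 [-2.2 -4.3 -0.9]
```

```bash
python3 -m creep '[0.0025,0.011,0,0,0,0.005,0.023,0,0,0,0.0075,0.035,0,0,0,0.01,0.047,0,0,0,0.013,0.059,0,0,0,0.0155,0.071,0,0,0,0.018,0.083,0,0,0,0.021,0.095,0,0,0,0.0225,0.103,0,0,0,0.0225,0.103,0,0,0]'; python3 -m creep '[0.001,0.005,0,0,0,0.002,0.01,0,0,0,0.002,0.01,0,0,0]'; python3 st.py
```

```text
clock: 30.68
eef_pos: [0.5315, 0.1425, 0.0594]
tool_rot: [0.768, 0.634, 0.091, -0.017]
ft_force: [0.1, 0.2, 0.7]
grip_width: -0.0001
grasp_force: 0.0
clock: 30.93
eef_pos: [0.5331, 0.1507, 0.0594]
tool_rot: [0.769, 0.633, 0.091, -0.017]
ft_force: [0.5, 0.9, -0.2]
grip_width: -0.0001
grasp_force: 0.1
[ 0.214  0.384 -0.297  0.743  0.112  1.987] tilt 0.147 toolz [ 0.118  0.14  -0.983] bolt elev 0.024 az -1.793 p [0.5331 0.1507 0.0594] r 0.554 clk 30.93 grip -0.0001 0.1 [ 0.5  0.9 -0.2]
```

```bash
python3 -m creep '[0.001,0.005,0,0,0,0.002,0.01,0,0,0,0.002,0.01,0,0,0]'; python3 -m creep '[0.001,0.005,0,0,0,0.002,0.01,0,0,0,0.002,0.01,0,0,0]'; python3 - <<'E'
from h import *
S,T=cam('side'),cam('top')
for t in('bolt','seat','post_top','wheel_hub','crank_grip'):
  for n in('side','top'):print(t,n,[((np.array(r['centre'])*WH).round(1).tolist(),round(r['score'],2)) for r in bot.place_of(n,t)[:5]])
xc=np.array([.2165,.976,0]);yc=np.array([-.976,.2165,0]);
for n,c in(('s',S),('t',T)):
  print(n,proj(c,[.289*xc-.487*yc+[0,0,.089],.389*xc-.487*yc+[0,0,.062]]).round(1).tolist())
E
```

```text
clock: 31.18
eef_pos: [0.5334, 0.152, 0.0592]
tool_rot: [0.772, 0.63, 0.084, -0.01]
ft_force: [-7.2, -24.7, 14.9]
grip_width: 0.0
grasp_force: 12.6
clock: 31.43
eef_pos: [0.5334, 0.1524, 0.0592]
tool_rot: [0.775, 0.628, 0.077, -0.004]
ft_force: [-15.5, -50.3, 32.3]
grip_width: 0.0002
grasp_force: 26.5
bolt side [([217.2, 310.4], 0.94), ([235.4, 407.8], 0.76), ([331.0, 410.6], 0.65), ([215.9, 225.9], 0.58)]
bolt top [([422.6, 224.4], 0.73), ([238.3, 280.9], 0.68), ([325.6, 289.8], 0.54), ([408.9, 285.5], 0.51), ([169.0, 207.8], 0.51)]
seat side []
seat top [([167.6, 208.0], 0.58)]
post_top side [([269.2, 175.0], 0.62)]
post_top top []
wheel_hub side [([270.9, 119.7], 0.55)]
wheel_hub top [([149.1, 200.1], 0.84)]
crank_grip side [([313.6, 165.4], 0.54)]
crank_grip top []
s [[270.4, 169.1], [270.0, 154.4]]
t [[194.9, 210.8], [164.2, 204.9]]
```

```bash
python3 -m creep '[-0.004,-0.018,0,0,0,-0.01,-0.045,0,0,0,-0.01,-0.045,0.04,0,0,-0.02,-0.06,0.08,0,0.03,-0.03,-0.08,0.12,0,0.05,-0.05,-0.11,0.16,0,0.05,-0.07,-0.14,0.18,0,0.05,-0.08,-0.17,0.19,0,0.05,-0.08,-0.2,0.2,0,0.05]'; python3 st.py; python3 - <<'E'
from h import *
S,T=cam('side'),cam('top')
for t in('bolt','seat','post_top','wheel_hub','crank_grip','wheel'):
  for n in('side','top'):print(t,n,[((np.array(r['centre'])*WH).round(1).tolist(),round(r['score'],2)) for r in bot.place_of(n,t)[:5]])
a=cv2.resize(T['pixels'][175:235,130:205,::-1],None,fx=5,fy=5,interpolation=cv2.INTER_CUBIC)
b=cv2.resize(S['pixels'][105:205,235:315,::-1],None,fx=5,fy=5,interpolation=cv2.INTER_CUBIC)
h=max(a.shape[0],b.shape[0]);f=lambda x:np.pad(x,((0,h-len(x)),(0,0),(0,0)))
cv2.imwrite('pics/wh.png',np.hstack([f(a),f(b)]))
E
```

```text
clock: 32.78
eef_pos: [0.4551, -0.0305, 0.2618]
tool_rot: [0.768, 0.633, 0.091, -0.016]
ft_force: [1.8, -0.3, -0.4]
grip_width: 0.0498
grasp_force: 0.0
[-0.173  0.061 -0.144  1.269  0.159  1.598] tilt 0.0963 toolz [ 0.121  0.14  -0.983] bolt elev 0.024 az -1.791 p [ 0.4551 -0.0305  0.2618] r 0.456 clk 32.78 grip 0.0498 0.0 [ 1.8 -0.3 -0.4]
bolt side [([333.3, 412.0], 0.96), ([215.2, 220.8], 0.82), ([220.9, 306.6], 0.71), ([273.5, 154.7], 0.56), ([237.1, 408.7], 0.55)]
bolt top [([423.5, 224.3], 0.89), ([406.5, 285.6], 0.71), ([238.4, 280.9], 0.71), ([166.5, 200.1], 0.49)]
seat side [([270.4, 153.7], 0.54)]
seat top [([166.2, 205.8], 0.95)]
post_top side [([271.0, 173.1], 0.68), ([317.1, 166.0], 0.3)]
post_top top [([196.1, 212.4], 0.75), ([335.6, 141.9], 0.63)]
wheel_hub side [([268.2, 121.8], 0.64)]
wheel_hub top [([160.0, 284.9], 0.7), ([148.1, 201.0], 0.57)]
crank_grip side [([266.8, 122.6], 0.67)]
crank_grip top [([283.4, 218.9], 0.61), ([164.6, 205.8], 0.5)]Traceback (most recent call last):
  File "<stdin>", line 4, in <module>
ValueError: it knows: bearing, bolt, can, clamp, crank_grip, jar, long_pin, pad, post_top, screwdriver, seat, short_pin, tray, wheel_hub, wood_block, wrench
```

```bash
python3 - <<'E'
from h import *
S,T=cam('side'),cam('top')
for a,b in(((149.1,200.8),(269.5,120.8)),((164.2,205.5),(266.8,122.6))): print(tri(T,a,S,b),onz(T,a,.19),onz(S,b,.19),onz(T,a,.211),onz(S,b,.211))
xc=np.array([.2165,.976,0]);yc=np.array([-.976,.2165,0]);h=.388*xc-.487*yc;print('hub',h)
an=np.linspace(0,2*np.pi,60);ims=[]
for c,(x0,y0,x1,y1) in((T,(130,175,205,235)),(S,(235,105,315,205))):
    im=cv2.resize(c['pixels'][y0:y1,x0:x1,::-1],None,fx=5,fy=5,interpolation=cv2.INTER_CUBIC)
    P=np.c_[h[0]+.045*np.cos(an),h[1]+.045*np.sin(an),0*an+.184]
    cv2.polylines(im,[((proj(c,P)-[x0,y0])*5).astype(int)],True,(0,0,255),1)
    for z in(.19,):cv2.circle(im,tuple(int(v) for v in((proj(c,h+[0,0,z])[0]-[x0,y0])*5)),2,(0,255,255),-1)
    ims.append(im)
H=max(len(i) for i in ims);cv2.imwrite('pics/wh.png',np.hstack([np.pad(i,((0,H-len(i)),(0,0),(0,0))) for i in ims]))
E
```

```text
(array([0.55911729, 0.27375703, 0.19354733]), np.float64(0.006243306993950906)) [0.55646099 0.27542979 0.19      ] [0.56330253 0.2783621  0.19      ] [0.55385487 0.2681916  0.211     ] [0.55706422 0.24965836 0.211     ]
(array([0.54137637, 0.22390737, 0.22533773]), np.float64(0.0038889841676930242)) [0.54338809 0.23498721 0.19      ] [0.55332789 0.27172719 0.19      ] [0.5410464  0.22856705 0.211     ] [0.54738374 0.24321912 0.211     ]
hub [0.559314  0.2732525 0.       ]
```

View pics/wh.png

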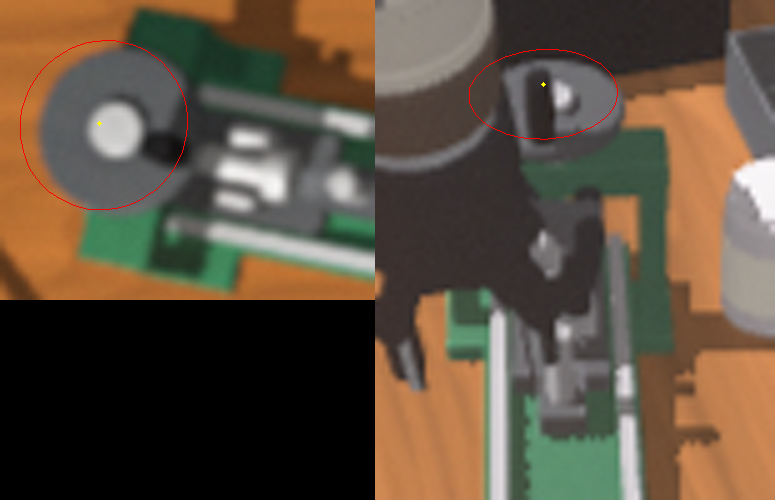

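```bash
python3 - <<'E'
from h import *
S,T=cam('side'),cam('top')
for a,b,z in(((153,201),(272.4,124),.19),((163,204.6),(268,125),.206)): 
    A,B=onz(T,a,z),onz(S,b,z);print(*[np.round(q,4) for q in tri(T,a,S,b)],A.round(4),B.round(4))
    print(proj(S,A).round(1),proj(T,B).round(1))
E
```

```text
[0.5624 0.265  0.187 ] 0.0127 [0.5558 0.265  0.19  ] [0.5679 0.2604 0.19  ]
[[268.1 123.8]] [[154.8 196.4]]
[0.5458 0.2315 0.2108] 0.0047 [0.544  0.2333 0.206 ] [0.5495 0.2377 0.206 ]
[[266.5 126.2]] [[161.3 202.5]]
```

```bash
python3 -m creep '[0.093,0.2655,0.02,0,0.055,0.093,0.2655,0.02,0,0.055,0.093,0.2655,0.02,0,0.055,0.093,0.2655,0.02,0,0.055,0.093,0.2655,0.02,0,0.055,0.093,0.2655,0.02,0,0.055,0.093,0.2655,0.02,0,0.055,0.093,0.2655,0.02,0,0.055,0.093,0.2655,0.02,0,0.055]'>/dev/null; python3 st.py; python3 -m creep '[0,0,-0.03,0,0.055,0,0,-0.06,0,0.055,0,0,-0.06,0,0.055]'; python3 st.py
```

```text
[0.362 0.296 0.184 1.3   0.088 2.131] tilt 0.1585 toolz [ 0.116  0.138 -0.984] bolt elev 0.027 az -1.79 p [0.5493 0.2369 0.2781] r 0.598 clk 34.33 grip 0.0552 0.0 [-0.2  0.1  1.1]
clock: 34.58
eef_pos: [0.5448, 0.2321, 0.212]
tool_rot: [0.77, 0.632, 0.083, -0.018]
ft_force: [-2.1, -1.1, -2.0]
grip_width: 0.055
grasp_force: 0.0
[0.358 0.317 0.043 1.151 0.088 2.131] tilt 0.1463 toolz [ 0.105  0.133 -0.985] bolt elev 0.033 az -1.794 p [0.5448 0.2321 0.212 ] r 0.592 clk 34.58 grip 0.055 0.0 [-2.1 -1.1 -2. ]
```

```bash
python3 -m creep '[0,0,-0.01,0,0.055,0,0,-0.018,0,0.055,0,0,-0.018,0,0.055]'; python3 -m creep '[0,0,0,0,0.03,0,0,0,0,0.005,0,0,0,0,0.005,0,0,0,0,0.005,0,0,0,0,0.005,0,0,0,0,0.005]'; python3 st.py
```

```text
clock: 34.83
eef_pos: [0.5494, 0.2344, 0.2007]
tool_rot: [0.769, 0.632, 0.09, -0.016]
ft_force: [0.1, -0.6, 0.6]
grip_width: 0.0553
grasp_force: 0.0
clock: 35.33
eef_pos: [0.5495, 0.2355, 0.2025]
tool_rot: [0.769, 0.633, 0.09, -0.017]
ft_force: [-1.3, -1.6, 4.6]
grip_width: 0.0156
grasp_force: 58.6
[0.36  0.322 0.022 1.11  0.089 2.132] tilt 0.1613 toolz [ 0.118  0.14  -0.983] bolt elev 0.024 az -1.793 p [0.5495 0.2355 0.2025] r 0.598 clk 35.33 grip 0.0156 58.6 [-1.3 -1.6  4.6]
```

```bash
cat > rows.py <<'E'
import sys,numpy as np
f0,t0,t1,d=map(float,sys.argv[1:5]);R=float(sys.argv[5]) if len(sys.argv)>5 else .035
print([(round(R*(np.cos(f0-t)-np.cos(f0-t0)),4),round(R*(np.sin(f0-t)-np.sin(f0-t0)),4)) for t in np.arange(t0+d,t1+1e-9,d)])
E
python3 rows.py -1.918 0 2.1 0.3
```

```text
[(np.float64(-0.0092), np.float64(0.005)), (np.float64(-0.0165), np.float64(0.0125)), (np.float64(-0.0213), np.float64(0.0218)), (np.float64(-0.0231), np.float64(0.0321)), (np.float64(-0.0218), np.float64(0.0425)), (np.float64(-0.0174), np.float64(0.052)), (np.float64(-0.0105), np.float64(0.0598))]
```

```bash
python3 -m creep '[-0.0092,0.005,0,0,0.005,-0.0165,0.0125,0,0,0.005,-0.0213,0.0218,0,0,0.005,-0.0231,0.0321,0,0,0.005,-0.0231,0.0321,0,0,0.005]'; python3 -m creep '[0.0013,0.0104,0,0,0.005,0.0057,0.0199,0,0,0.005,0.0126,0.0277,0,0,0.005,0.0126,0.0277,0,0,0.005]'
```

```text
clock: 35.75
eef_pos: [0.5255, 0.2682, 0.2024]
tool_rot: [0.769, 0.633, 0.09, -0.017]
ft_force: [-3.6, -1.8, 6.4]
grip_width: 0.0155
grasp_force: 58.9
clock: 36.08
eef_pos: [0.5395, 0.2968, 0.2025]
tool_rot: [0.769, 0.633, 0.091, -0.017]
ft_force: [-0.4, 2.1, 4.6]
grip_width: 0.0152
grasp_force: 58.9
```

```bash
python3 rows.py -1.918 2.1 4.8 0.3; python3 rows.py -1.918 4.8 7.2 0.3
```

```text
[(np.float64(0.0089), np.float64(0.0054)), (np.float64(0.0191), np.float64(0.0079)), (np.float64(0.0295), np.float64(0.0074)), (np.float64(0.0393), np.float64(0.0037)), (np.float64(0.0476), np.float64(-0.0027)), (np.float64(0.0537), np.float64(-0.0112)), (np.float64(0.0569), np.float64(-0.0211)), (np.float64(0.0571), np.float64(-0.0316)), (np.float64(0.0541), np.float64(-0.0416))]
[(np.float64(-0.0058), np.float64(-0.0087)), (np.float64(-0.0139), np.float64(-0.0153)), (np.float64(-0.0236), np.float64(-0.0193)), (np.float64(-0.034), np.float64(-0.0202)), (np.float64(-0.0442), np.float64(-0.018)), (np.float64(-0.0533), np.float64(-0.0128)), (np.float64(-0.0605), np.float64(-0.0052)), (np.float64(-0.0651), np.float64(0.0042))]
```

```bash
python3 -m creep '[0.0089,0.0054,0,0,0.005,0.0191,0.0079,0,0,0.005,0.0295,0.0074,0,0,0.005,0.0393,0.0037,0,0,0.005,0.0476,-0.0027,0,0,0.005,0.0537,-0.0112,0,0,0.005,0.0569,-0.0211,0,0,0.005,0.0571,-0.0316,0,0,0.005,0.0541,-0.0416,0,0,0.005,0.0541,-0.0416,0,0,0.005]'; python3 -m creep '[-0.0058,-0.0087,0,0,0.005,-0.0139,-0.0153,0,0,0.005,-0.0236,-0.0193,0,0,0.005,-0.034,-0.0202,0,0,0.005,-0.034,-0.0202,0,0,0.005]'; python3 st.py
```

```text
clock: 36.92
eef_pos: [0.5923, 0.2539, 0.2025]
tool_rot: [0.769, 0.633, 0.091, -0.018]
ft_force: [-3.1, 0.2, 6.9]
grip_width: 0.0155
grasp_force: 59.4
clock: 37.33
eef_pos: [0.5591, 0.2337, 0.2025]
tool_rot: [0.769, 0.633, 0.091, -0.016]
ft_force: [-0.8, 0.2, 5.0]
grip_width: 0.0157
grasp_force: 60.1
[0.351 0.337 0.044 1.116 0.091 2.123] tilt 0.1619 toolz [ 0.12   0.14  -0.983] bolt elev 0.023 az -1.793 p [0.5591 0.2337 0.2025] r 0.606 clk 37.33 grip 0.0157 60.1 [-0.8  0.2  5. ]
```

```bash
python3 -m creep '[-0.0052,0.0008,0,0,0.005,-0.0102,0.0022,0,0,0.005,-0.0102,0.0022,0,0,0.005]'; python3 -m creep '[-0.0046,0.0024,0,0,0.005,-0.0091,0.0052,0,0,0.005,-0.0091,0.0052,0,0,0.005]'
```

```text
clock: 37.58
eef_pos: [0.5496, 0.2355, 0.2025]
tool_rot: [0.769, 0.632, 0.091, -0.015]
ft_force: [1.4, -2.3, 6.4]
grip_width: 0.0156
grasp_force: 60.4
clock: 37.83
eef_pos: [0.5403, 0.2402, 0.2024]
tool_rot: [0.769, 0.632, 0.09, -0.015]
ft_force: [0.3, -2.4, 8.2]
grip_width: 0.0155
grasp_force: 60.5
```

```bash
python3 -m creep '[-0.0038,0.0037,0,0,0.005,-0.0072,0.0076,0,0,0.005,-0.0072,0.0076,0,0,0.005]'; python3 -m creep '[-0.0025,0.0046,0,0,0.005,-0.0025,0.0046,0,0,0.005]';  python3 -m creep '[-0.0016,0.0048,0,0,0.005,-0.0016,0.0048,0,0,0.005]'
```

```text
clock: 38.08
eef_pos: [0.5326, 0.2476, 0.2024]
tool_rot: [0.769, 0.632, 0.09, -0.015]
ft_force: [0.0, -4.7, 8.9]
grip_width: 0.0156
grasp_force: 60.5
clock: 38.25
eef_pos: [0.5321, 0.2483, 0.2024]
tool_rot: [0.771, 0.631, 0.089, -0.011]
ft_force: [4.1, -14.6, 10.0]
grip_width: 0.0157
grasp_force: 61.7
clock: 38.42
eef_pos: [0.532, 0.2487, 0.2023]
tool_rot: [0.772, 0.63, 0.087, -0.006]
ft_force: [6.3, -26.7, 11.6]
grip_width: 0.0151
grasp_force: 62.8
```

```bash
python3 -m creep '[0.003,-0.007,0,0,0.005,0.003,-0.007,0,0,0.005,0.003,-0.007,0,0,0.03,0.003,-0.007,0,0,0.05,0.003,-0.007,0,0,0.05,0.003,-0.007,0,0,0.05]'; python3 -m creep '[-0.002,-0.002,0.015,0,0.05,-0.006,-0.006,0.04,0,0.05,-0.01,-0.01,0.07,0,0.05,-0.04,-0.03,0.1,0,0.05,-0.08,-0.06,0.1,0,0.05,-0.12,-0.1,0.1,0,0.05,-0.15,-0.14,0.1,0,0.05,-0.15,-0.18,0.1,0,0.05,-0.15,-0.22,0.1,0,0.05,-0.15,-0.22,0.1,0,0.05]'
python3 - <<'E'
from h import *
S,T=cam('side'),cam('top')
for t in('bolt','crank_grip','post_top','seat'):
  for n in('side','top'):print(t,n,[((np.array(r['centre'])*WH).round(1).tolist(),round(r['score'],2)) for r in bot.place_of(n,t)[:5]])
a=cv2.resize(T['pixels'][175:235,130:205,::-1],None,fx=5,fy=5,interpolation=cv2.INTER_CUBIC)
b=cv2.resize(S['pixels'][105:205,235:315,::-1],None,fx=5,fy=5,interpolation=cv2.INTER_CUBIC)
H=max(len(a),len(b));cv2.imwrite('pics/end.png',np.hstack([np.pad(i,((0,H-len(i)),(0,0),(0,0))) for i in (a,b)]))
E
```

```text
clock: 38.92
eef_pos: [0.5308, 0.2508, 0.2001]
tool_rot: [0.769, 0.633, 0.089, -0.017]
ft_force: [-0.8, -0.6, 0.1]
grip_width: 0.0501
grasp_force: 0.0
clock: 39.75
eef_pos: [0.3796, 0.0288, 0.3011]
tool_rot: [0.769, 0.633, 0.09, -0.016]
ft_force: [-0.2, -0.1, -0.4]
grip_width: 0.0501
grasp_force: 0.0
bolt side [([217.7, 308.0], 0.87), ([236.5, 409.8], 0.7), ([331.3, 413.7], 0.67), ([273.6, 154.9], 0.64), ([216.8, 221.0], 0.56)]
bolt top [([405.4, 283.3], 0.84), ([425.2, 227.8], 0.74), ([325.1, 290.0], 0.62), ([167.3, 203.2], 0.44), ([363.5, 222.3], 0.29)]
crank_grip side [([263.9, 121.3], 0.45)]
crank_grip top [([158.1, 211.6], 0.37)]
post_top side [([273.5, 172.5], 0.66)]
post_top top [([199.1, 215.0], 0.93)]
seat side [([273.0, 155.5], 0.8), ([274.0, 170.2], 0.41), ([304.9, 315.7], 0.17)]
seat top [([170.1, 209.1], 0.75)]
```

View pics/end.png

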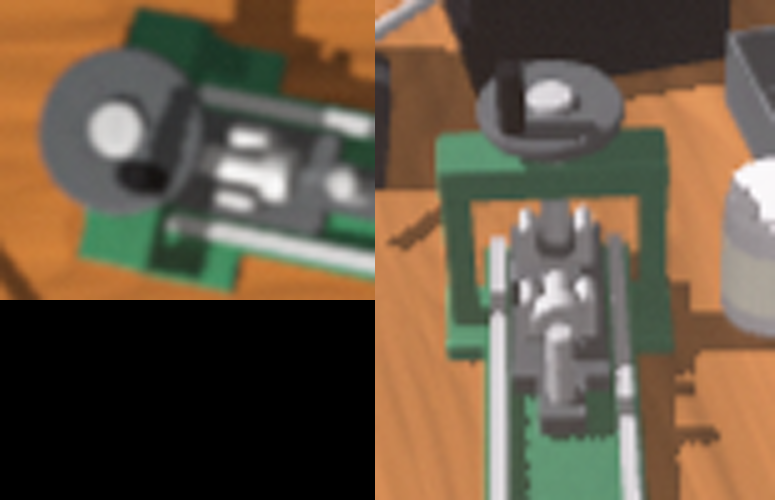

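The picture shows the pad down on the rod between the V-blocks (555,230), the head at (550,290), the carriage home and the crank at (510,95), a little over one turn on. The gripper is clear of everything.

```bash
python3 -c "
from workcell import bot
print(bot.job_done())"
```

```text
the job is handed in; nothing more can be done
None
```

The bolt lies in both V-blocks with the carriage pushed to its stop, the wheel wound to its stop and the pad down on the bolt; the job was handed in at about 40 s, no verdict was returned, and the pad force could only be judged from the picture.

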